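Load the curing drawer and set its click dial

TASK

Lay every cast piece on the table flat in its own compartment of the open curing drawer: cabinet pulls in the crosswise compartments, cheese spreaders in the lengthwise ones with the blade pointing to the back. Then push the drawer fully home, and only after that set the dial: turn it clockwise to its stop, pause there for a moment, then go back anticlockwise exactly seven clicks. Leave the other things on the table where they are.

Things in the scene. Friction and masses are not known exactly. Their poses are not given: they have to be found in the camera images.
- drawer_floor (a point): Centre of the inner floor of the white curing drawer, 13 mm above the table; x points to the back (into the unit, the way the drawer shuts), y to its left seen from the robot, z up. Inside 165 (x) by 245 mm (y); outer walls rise 25 mm above the floor (front panel 47), ribs between compartments are 8 mm high, 4 thick.
- drawer_grip (a point): Black upright block standing 11 mm clear of the outside of the drawer front, 30 mm wide (y), 16 thick (x), 50 high, its top 82 mm above the table. This point is on its middle line, 19 mm below its top. Axes as the drawer's. Pinch it from above across its width to push or pull the drawer.
- drawer (a joint): How far the drawer is pulled out of the curing unit (m): 0 fully home (a hard stop), at most 0.21; it starts at about 0.2 out. It slides along the drawer's x with some 1.5 N of friction and stays where it is left.
- cure_unit: White curing unit, fixed to the table: a low hood 230 deep, 300 wide and 68 mm high. The origin is the middle of the foot of its front face, x to the back, y to its left, z up. The drawer comes out of the front towards the robot; the black dial stands on top at x = +42, y = -85 mm.
- dial_grip (a point): The dial's black finger bar, 50 mm long, 14 mm thick, standing 30 mm above its round skirt (54 mm across), on top of the hood. This point lies on the turning axis, 12 mm below the bar's top and 97 mm above the table. x lies along the bar and turns with it (the white mark is on the -x end), z is up.
- dial (a joint): Angle of the dial (rad): 0 at its clockwise stop (seen from above), growing anticlockwise to 4.71 at the other stop. It has spring clicks 30 degrees (0.524 rad) apart, one of them at the stop itself (torque about 0.1 N m to pass one; let go between two it falls into the nearer). It starts somewhere away from the clockwise stop.
- pull_a_mid (a point): Waisted bar-shaped cabinet pull cast in smoky brown resin, 108 mm long: square ends 20 long and 22 by 22, the 68 mm between them 18 by 18; 60 g. This point is its middle, 11 mm above the surface it lies on; x runs along its length. Both ends and all four sides are alike. Present in some starts only (None when absent).
- pull_b_mid (a point): Waisted bar-shaped cabinet pull cast in smoky brown resin, 108 mm long: square ends 20 long and 22 by 22, the 68 mm between them 18 by 18; 60 g. This point is its middle, 11 mm above the surface it lies on; x runs along its length. Both ends and all four sides are alike. Present in some starts only (None when absent).
- pull_c_mid (a point): Waisted bar-shaped cabinet pull cast in smoky brown resin, 108 mm long: square ends 20 long and 22 by 22, the 68 mm between them 18 by 18; 60 g. This point is its middle, 11 mm above the surface it lies on; x runs along its length. Both ends and all four sides are alike. Present in some starts only (None when absent).
- spreader_a_mid (a point): Cheese spreader 137 mm long: straight square smoky brown resin handle 75 long, 22 by 22; flat steel blade 62 long, 20 wide, 3 thick, out of the middle of the handle's end; 80 g. This point is the middle of the handle, 11 mm above the surface it lies on, 30 mm short of mid-length; x points from handle to blade. It may lie on any side of the handle. Present in some starts only (None when absent).
- spreader_b_mid (a point): Cheese spreader 137 mm long: straight square smoky brown resin handle 75 long, 22 by 22; flat steel blade 62 long, 20 wide, 3 thick, out of the middle of the handle's end; 80 g. This point is the middle of the handle, 11 mm above the surface it lies on, 30 mm short of mid-length; x points from handle to blade. It may lie on any side of the handle. Present in some starts only (None when absent).
- hardener: Green bottle with a white cap, 56 across, 120 high mm; a bystander to leave alone. Origin at its underside.
- pigment_jar: Small jar, 52 across, 55 high mm; a bystander to leave alone. Origin at its underside.
- pigment_jar2: Second small jar, 52 across, 55 high mm; a bystander to leave alone. Origin at its underside.
- mix_cup: White cup, 70 across, 75 high mm; a bystander to leave alone. Origin at its underside.
- coaster_mould: Round shallow mould, 100 across, 12 high mm; a bystander to leave alone. Origin at its underside.
- flat_brush: Brush lying flat, 170 long mm; a bystander to leave alone. Origin at its underside.
- long_slot0 (a point): Centre of the floor of a lengthwise compartment (for one spreader) in the left part of the drawer, at drawer y = +40 mm: 165 mm long (x), about 53 wide. A spreader centred in it has the middle of its handle at x = -30 mm. Axes as the drawer's.
- long_slot1 (a point): Centre of the floor of a lengthwise compartment (for one spreader) in the left part of the drawer, at drawer y = +95 mm: 165 mm long (x), about 53 wide. A spreader centred in it has the middle of its handle at x = -30 mm. Axes as the drawer's.
- cross_slot1 (a point): Centre of the floor of the middle one of three like crosswise compartments (each for one pull) in the right part of the drawer, at drawer x = 0, y = -55 mm: each 133 mm long (y), about 52 wide (x); the other two are centred 55 mm in front of it (x = -55 mm) and 55 mm behind it (x = +55 mm). Axes as the drawer's.

How it is judged (in metres and radians):
On the way, in this order (a step that is already met when the one before it is completed fails the run):
1. every piece that is present lies flat in a compartment of its kind (z of pull_a_mid in the frame of drawer_floor between 0.006 and 0.016 m and y of pull_a_mid in the frame of drawer_floor between -0.075 and -0.035 m and angle between pull_a_mid's own x axis and vertical between 1.45 and 1.69 rad and angle between the x axis of each of pull_a_mid, pull_b_mid, pull_c_mid and the y axis of drawer_floor, either way round below 0.3 rad and (x of pull_a_mid in the frame of drawer_floor between -0.074 and -0.036 m or x of pull_a_mid in the frame of drawer_floor between -0.019 and 0.019 m or x of pull_a_mid in the frame of drawer_floor between 0.036 and 0.074 m) and z of pull_b_mid in the frame of drawer_floor between 0.006 and 0.016 m and y of pull_b_mid in the frame of drawer_floor between -0.075 and -0.035 m and angle between pull_b_mid's own x axis and vertical between 1.45 and 1.69 rad and (x of pull_b_mid in the frame of drawer_floor between -0.074 and -0.036 m or x of pull_b_mid in the frame of drawer_floor between -0.019 and 0.019 m or x of pull_b_mid in the frame of drawer_floor between 0.036 and 0.074 m) and z of pull_c_mid in the frame of drawer_floor between 0.006 and 0.016 m and y of pull_c_mid in the frame of drawer_floor between -0.075 and -0.035 m and angle between pull_c_mid's own x axis and vertical between 1.45 and 1.69 rad and (x of pull_c_mid in the frame of drawer_floor between -0.074 and -0.036 m or x of pull_c_mid in the frame of drawer_floor between -0.019 and 0.019 m or x of pull_c_mid in the frame of drawer_floor between 0.036 and 0.074 m) and z of spreader_a_mid in the frame of drawer_floor between 0.006 and 0.016 m and x of spreader_a_mid in the frame of drawer_floor between -0.0525 and -0.0085 m and angle between spreader_a_mid's own x axis and vertical between 1.45 and 1.69 rad and angle between the x axis of each of spreader_a_mid, spreader_b_mid and the x axis of drawer_floor, either way round below 0.3 rad and (y of spreader_a_mid in the frame of drawer_floor between 0.021 and 0.059 m or y of spreader_a_mid in the frame of drawer_floor between 0.076 and 0.114 m) and z of spreader_b_mid in the frame of drawer_floor between 0.006 and 0.016 m and x of spreader_b_mid in the frame of drawer_floor between -0.0525 and -0.0085 m and angle between spreader_b_mid's own x axis and vertical between 1.45 and 1.69 rad and (y of spreader_b_mid in the frame of drawer_floor between 0.021 and 0.059 m or y of spreader_b_mid in the frame of drawer_floor between 0.076 and 0.114 m)), for 0.2 s.
2. the drawer is pushed fully home (value of joint drawer below 0.008 m), for 0.2 s.
3. the dial is at its clockwise stop (value of joint dial below 0.1 rad), for 0.2 s.
4. the dial is seven clicks back from the stop (value of joint dial between 3.465 and 3.865 rad), for 0.2 s.
At the end, for the whole second after the job is handed in: Each present piece lies level (0.12 rad) on the drawer floor in a compartment of its kind, along it (0.3 rad; blades to the back), within about 20 mm of its centre; the drawer is shut (8 mm); the dial is seven clicks from its clockwise stop (3.67 rad, within 0.2) (all of step 1 and all of step 4 and value of joint drawer below 0.008 m and velocity of joint dial between -0.1 and 0.1 rad/s); the robot touches nothing.
It fails at once if a bystander is shoved more than 4 cm or tipped over (distance of any of hardener, pigment_jar, pigment_jar2, mix_cup, coaster_mould, flat_brush from where it was at the start of the episode above 0.04 m or angle between any of hardener, pigment_jar, pigment_jar2, mix_cup, coaster_mould's own z axis and vertical above 0.5 rad).
Of pull_a, pull_b, pull_c, spreader_a, spreader_b only 3 to 5 are there at a start; the rules pass over those that are not, and their reading is None.
At some moment in a run one of pull_a, pull_b, pull_c, spreader_a, spreader_b may be knocked a few centimetres aside while the robot is not near it.
Once in a run the grip may slacken for a moment while it holds something.
It also fails if it takes over 210 s, if anything falls off the work surface, if the arm or the gripper's body presses on something with over 40 N, if the wrist force passes 120 N, or if a joint passes its speed limit or range.

ROBOT

A 6-joint arm with a two-finger parallel gripper is mounted at the origin on the work surface. World frame = base frame: x ahead of the robot, y to its left, z up, the work surface at z = 0. Lengths are in mm, angles in rad, forces in N, time in s.
With the tool pointing down it reaches from about 300 to 775 mm from the base axis. Payload 14.6 kg.
Tool frame: the origin (TCP) lies on the front face of the gripper's body, between the roots of the fingers; the fingertips stand 97 mm ahead of it and the grasp point (between the pads) lies 78 mm ahead of it; z points along the fingers, y is the direction in which the jaws open and shut (so a half turn about z gives the same grasp; the last joint's range is limited). The gripper opens to 94 mm and grips with 3 to 60 N. Pads are 16 mm wide; open, the fingers measure 119 mm over their backs; the gripper's body (75 mm by 177 mm) begins 78 mm behind the grasp point.
Start: joints at [-1.366, 0.3, 1.521, -0, 1.321, -0.067], TCP at [147.65, -529.801, 302.646] pointing down, gripper open.
Joint ranges: [-3.03, 3.03], [-0.79, 2.21], [0.23, 2.52], [-1.04, 4.18], [0, 3.07], [-2.55, 2.55]. Speed limits (rad/s): [2.22, 2.22, 2.57, 3.14, 3.14, 3.14].

INTERFACE

Orientations are given as [roll, pitch, yaw] about the fixed x, y, z axes, in that order (R = Rz(yaw) Ry(pitch) Rx(roll)).
In Python, from cell import manip, eyes, finder gives the robot as it stands.
- The arm moves only by the tool drive_tool, never from a script. Its argument "rows" is a list of rows, each an object with "offset": the shift along the tool's x, y, z in mm, a list of three; "spin": the turn about the tool's z in degrees; "jaw": the finger opening in mm, from 0 to 94. In form: [{"offset": [dx, dy, dz], "spin": spin, "jaw": jaw}, ...]. A call has 1 to 20 rows; each row shifts and turns the commanded pose from where the row before left it, along the tool's axes as they then stand; what a row does not reach is not made up. A row lasts 1/10 s, in which the tool goes at most 50 mm and 8.59 degrees, less where a joint would pass 70% of its speed; a pose out of reach is approached as far as the arm can. A call is refused whole if a number of a shift passes 50 or a number of a turn 8.59, either way. A call with a gripper value outside its range is refused whole. The fingers move at their own pace and stop on an object; "force" is the grip in N (left out, the last holds). Time passes only in rows, so rows that do not move let the fingers close. It gives the time, the measured TCP pose, the force and the opening at its end, in the units of the state.
- manip.read_state(): the state, without advancing time (a new reading comes with each control period).
- eyes.camera(name): name is "scene" or "side" or "wrist"; returns a dict with "color" (384x512x3 uint8, blue, green, red), "depth" (384x512 float32, mm along the optical axis (not along the pixel's ray), 0 where there is no reading), "vfov" (degrees; the focal length in pixels is half the picture's height over the tangent of half this angle, whatever the lens; pixels are square), "cx", "cy" (the principal point, pixels), "rvec" (rotation vector, rad) and "tvec" (3), from world to camera coordinates, as OpenCV has them. Camera axes: x right, y down, z forward; pixel columns grow to the right and rows downward; lengths in mm; the calibration is good to about 2 mm. A picture is of the moment at which its call begins.
- manip.sign_off(): hands the job in, once; it reports no verdict.
Trained networks look in the newest picture that a camera, given by its name, has taken for a name from the list of things; names that differ only in an ending like _2 or _b are one class to them, and where a whole thing is asked for, a point or a joint stands for the part that bears it (a point fixed in the world has none). Each returns a list of dicts, best first, with "p" (0 to 1); they miss things now and then, are a little off and sometimes report something else, mostly with a low value. They report only what shows in the picture. A call takes as long as a camera call.
- finder.find_in(camera, target): "uv" ([column, row] in pixels, amid what is visible of it).
The state is a dict: "clock": time; "joints": joint angles; "qd": joint speeds; "effort": joint torques, N m; "eef_pos": TCP position; "eef_rot": TCP orientation; "wrist_force": force on the tool from outside, world axes, zero at the start; "moment": the same for the moment, N m; "finger_gap": finger opening in mm.
Only numpy, scipy, OpenCV 4.12 (cv2) and the standard library are available. Lean on these libraries where they do the work, as an engineer would, in place of code of your own. Each camera call takes 0.05 s, during which the arm holds its last target. There are 200 camera calls.

## Working session

There is one attempt and no reset: what is moved stays moved. The work goes in short steps, Python scripts to look and compute and a tool call to move; the robot and the scene stay as the last step left them, time stands still between calls to the robot, and variables do not carry over. Pictures are saved under pics/ and viewed, about 12 in all and at most 16, crops included, and the job is handed in when it is done.

Besides the shell and the picture viewer there is one more tool, called after "Request:" as a command line: name --argument value ..., lists and objects as JSON in quotes. drive_tool: Moves the arm, as the interface text tells. Its arguments: {"type":"object","properties":{"rows":{"type":"array","items":{"type":"object","properties":{"offset":{"type":"array","items":{"type":"number"}},"spin":{"type":"number"},"jaw":{"type":"number"}}}},"force":{"type":"number"}},"required":["rows"]}

```bash
ls; mkdir -p pics; cat > h.py <<'E'
import numpy as np, cv2
from cell import manip, eyes, finder
def cam(n):
    c=eyes.camera(n); c['R']=cv2.Rodrigues(np.array(c['rvec'],float))[0]; c['t']=np.array(c['tvec'],float).ravel()
    c['f']=c['color'].shape[0]/2/np.tan(np.radians(c['vfov'])/2); return c
def cloud(c):
    d=c['depth']; v,u=np.mgrid[:d.shape[0],:d.shape[1]]
    P=np.stack([(u-c['cx'])*d/c['f'],(v-c['cy'])*d/c['f'],d],-1)
    W=(P-c['t'])@c['R']; W[d<=0]=np.nan; return W
def ray(c,uv,z):
    d=np.array([(uv[0]-c['cx'])/c['f'],(uv[1]-c['cy'])/c['f'],1])@c['R']; o=-c['R'].T@c['t']
    return o+d*(z-o[2])/d[2]
def proj(c,p):
    q=c['R']@np.array(p,float)+c['t']; return q[:2]/q[2]*c['f']+[c['cx'],c['cy']]
E
python3 - <<'E'
from h import *
s=manip.read_state(); print({k:np.round(v,3) for k,v in s.items()})
for n in ['scene','side']:
    c=cam(n); cv2.imwrite(f'pics/{n}0.png',cv2.resize(c['color'],(800,600))); W=cloud(c); np.savez(f'{n}0.npz',W=W,col=c['color'])
    print(n,c['cx'],c['cy'],c['f'],np.round(-c['R'].T@c['t']))
    for t in ['pull_a_mid','spreader_a_mid','drawer_grip','dial_grip','hardener','pigment_jar','mix_cup','coaster_mould','flat_brush']:
        for r in finder.find_in(n,t):
            if r['p']>.2:
                u,v=map(int,r['uv']); print(t,round(r['p'],2),u,v,np.round(W[v,u]))
E
```

```text
pics
{'clock': np.float64(0.0), 'joints': array([-1.366,  0.3  ,  1.522, -0.   ,  1.321, -0.067]), 'qd': array([0.002, 0.001, 0.001, 0.003, 0.001, 0.   ]), 'effort': array([-0.0000e+00, -5.3181e+01, -3.5274e+01,  7.1000e-02,  2.4000e-02,
       -0.0000e+00]), 'eef_pos': array([ 147.632, -529.671,  302.092]), 'eef_rot': array([-3.14 , -0.   ,  0.272]), 'wrist_force': array([ 0.471, -0.476,  0.261]), 'moment': array([ 0.009, -0.057, -0.025]), 'finger_gap': np.float64(94.017)}
scene 255.75867552771325 192.694098151229 414.82667739401944 [1236.  836. 1101.]
spreader_a_mid 0.46 256 218 [672.  95.  78.]
drawer_grip 0.56 305 229 [541. 199.  20.]
dial_grip 0.73 255 216 [675.  94.  89.]
hardener 0.75 253 217 [682.  92.  88.]
hardener 0.58 347 283 [629. 461.  85.]
pigment_jar 0.72 201 141 [ 562. -418.   44.]
pigment_jar 0.71 304 225 [525. 177.  10.]
pigment_jar 0.55 206 213 [769. -67.  33.]
mix_cup 0.7 202 141 [ 560. -414.   46.]
mix_cup 0.53 180 151 [ 682. -379.   76.]
coaster_mould 0.61 184 195 [ 768. -225.    1.]
side 254.59388909420542 196.78565869842384 358.3864861977114 [  535. -1024.   794.]
pull_a_mid 0.54 233 180 [529. 196.  14.]
drawer_grip 0.95 231 180 [521. 185.  22.]
drawer_grip 0.69 309 249 [ 770. -198.    4.]
dial_grip 0.46 271 178 [669.  81.  95.]
dial_grip 0.29 234 178 [533. 198.  23.]
hardener 0.54 252 144 [615. 427.  58.]
pigment_jar 0.78 297 219 [743. -97.  45.]
pigment_jar 0.59 238 305 [ 541. -448.   56.]
mix_cup 0.98 291 293 [ 685. -389.   25.]
coaster_mould 0.6 308 247 [ 768. -190.    4.]
coaster_mould 0.23 251 143 [611. 434.  60.]
flat_brush 0.56 219 326 [ 494. -482.   20.]
flat_brush 0.24 273 180 [677.  82.  86.]
```

View pics/scene0.png

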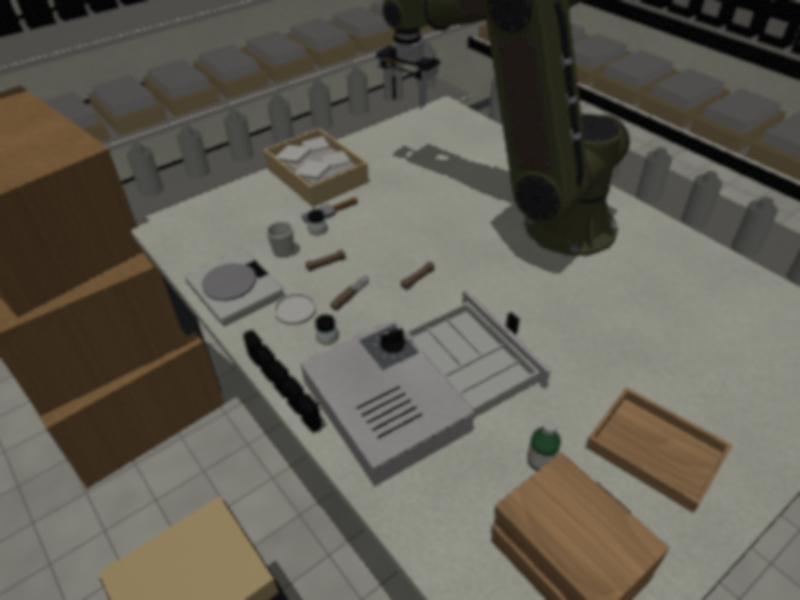

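View pics/side0.png

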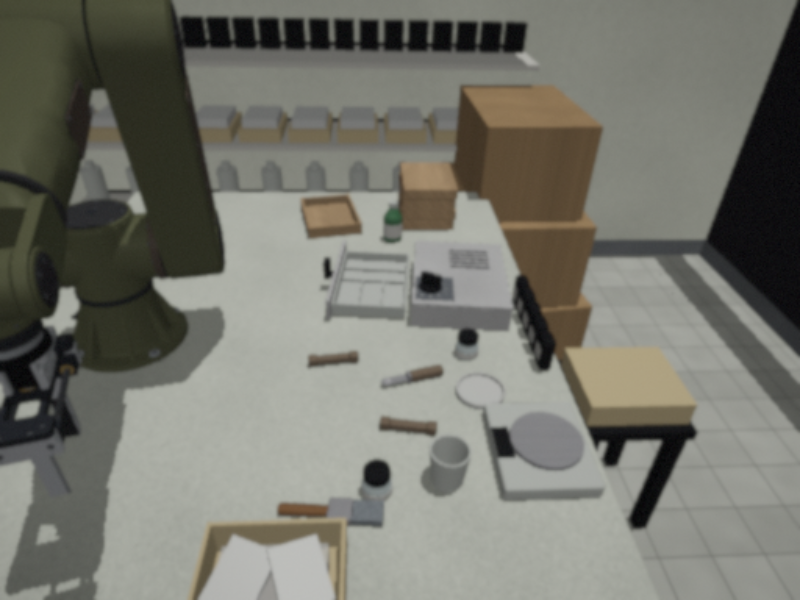

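Scene (800-px) shows pulls at (325,260) and (418,275) and a spreader at (350,292); side shows pulls at (408,425) and (333,358) and the spreader at (412,376), with its blade to the left. The drawer is open and empty, with the dial at (390,340). So three pieces are present.

```bash
python3 - <<'E'
import numpy as np, cv2
for n in ['scene','side']:
    d=np.load(n+'0.npz'); W=d['W']; col=d['col'].astype(int)
    X,Y,Z=W[...,0],W[...,1],W[...,2]
    roi=(X>330)&(X<800)&(Y>-400)&(Y<60)&(Z>-25)&(Z<40)
    brown=(col[...,2]-col[...,0]>22)&roi
    k,l,st,_=cv2.connectedComponentsWithStats(brown.astype(np.uint8))
    for i in range(1,k):
        if st[i,4]<25: continue
        P=W[l==i]; r=cv2.minAreaRect(P[:,:2].astype(np.float32))
        e=np.linalg.eigh(np.cov(P[:,:2].T))[1][:,1]
        print(n,st[i],np.round(np.median(P,0)),'rect',np.round(r[0]),np.round(r[1]),round(r[2]),'ang',round(np.degrees(np.arctan2(e[1],e[0]))),'z',np.round(np.percentile(P[:,2],[5,50,95])))
    # table z, hood top
    t=(abs(X-450)<60)&(abs(Y+150)<40); print('table z',np.nanmedian(Z[t]))
    hood=(Z>55)&(Z<80)&(X>560)&(X<950)&(Y>-60)&(Y<400)
    k,l,st,_=cv2.connectedComponentsWithStats(hood.astype(np.uint8)); i=1+np.argmax(st[1:,4])
    P=W[l==i]; r=cv2.minAreaRect(P[:,:2].astype(np.float32)); print('hood',np.round(r[0]),np.round(r[1]),round(r[2],1),np.median(P[:,2])); print(np.round(cv2.boxPoints(r)))
    blk=(col.max(-1)<45)&(X>420)&(X<800)&(Y>-50)&(Y<350)
    k,l,st,_=cv2.connectedComponentsWithStats(blk.astype(np.uint8))
    for i in range(1,k):
        if st[i,4]>15:
            P=W[l==i]; print('blk',st[i],np.round(np.percentile(P,[5,50,95],axis=0)).tolist())
    for s in [800]:
        c=d['col']
    u0,v0,u1,v1=((180,130,370,280) if n=='scene' else (180,140,360,300))
    cv2.imwrite(f'pics/{n}crop.png',cv2.resize(c[v0:v1,u0:u1],None,fx=4,fy=4,interpolation=cv2.INTER_CUBIC))
E
```

```text
scene [197 164  18   6  26] [ 630. -294.   20.] rect [ 623. -296.] [14. 73.] 82 ang 169 z [15. 20. 24.]
scene [258 169  18  13  37] [470. -98.  20.] rect [465. -99.] [95. 12.] 6 ang -174 z [16. 20. 23.]
scene [213 185  12  11  35] [ 659. -148.   21.] rect [ 660. -148.] [62. 11.] 15 ang -166 z [17. 21. 25.]
table z -0.5837449227677087
hood [767. 161.] [304. 233.] 83.9 67.41500237103178
[[635.  22.]
 [867.  -3.]
 [899. 299.]
 [667. 324.]]
blk [325 201   7  12  57] [[435.0, 188.0, 48.0], [441.0, 202.0, 70.0], [445.0, 209.0, 83.0]]
blk [243 211  16  15 188] [[669.0, 79.0, 72.0], [690.0, 92.0, 82.0], [709.0, 109.0, 109.0]]
side [198 226  30   6  79] [ 463. -109.   19.] rect [ 461. -108.] [96. 13.] 7 ang -173 z [15. 19. 24.]
side [264 235  18   6  65] [ 657. -161.   21.] rect [ 657. -160.] [58. 13.] 16 ang -165 z [17. 21. 24.]
side [244 268  35   7 126] [ 611. -304.   20.] rect [ 609. -303.] [14. 99.] 79 ang 170 z [16. 20. 23.]
table z 0.6207341914478358
hood [766. 159.] [306. 230.] 83.9 68.71333163920241
[[636.  18.]
 [864.  -6.]
 [897. 299.]
 [668. 323.]]
blk [208 167   4  10  19] [[432.0, 178.0, 44.0], [436.0, 182.0, 62.0], [440.0, 187.0, 79.0]]
blk [269 175  13  12 124] [[665.0, 60.0, 75.0], [683.0, 73.0, 85.0], [703.0, 84.0, 106.0]]
```

Request:
drive_tool --rows '[{"offset": [28,-22,0],"spin": 0,"jaw": 60},{"offset": [28,-22,0],"spin": 0,"jaw": 60},{"offset": [28,-22,0],"spin": 0,"jaw": 60},{"offset": [28,-22,0],"spin": 0,"jaw": 60},{"offset": [28,-22,0],"spin": 0,"jaw": 60},{"offset": [28,-22,0],"spin": 0,"jaw": 60},{"offset": [28,-22,0],"spin": 0,"jaw": 60},{"offset": [28,-22,0],"spin": 0,"jaw": 60},{"offset": [28,-22,0],"spin": 0,"jaw": 60},{"offset": [28,-22,0],"spin": 0,"jaw": 60},{"offset": [28,-22,0],"spin": 0,"jaw": 60},{"offset": [28,-22,0],"spin": 0,"jaw": 60},{"offset": [28,-22,0],"spin": 0,"jaw": 60},{"offset": [28,-22,0],"spin": 0,"jaw": 60},{"offset": [26,-18,0],"spin": 0,"jaw": 60},{"offset": [0,0,0],"spin": 4.5,"jaw": 60},{"offset": [0,0,0],"spin": 4.5,"jaw": 60},{"offset": [0,0,0],"spin": 0,"jaw": 60},{"offset": [0,0,0],"spin": 0,"jaw": 60}]'

```text
clock: 2.9
eef_pos: [462.8, -103.6, 302.7]
eef_rot: [3.142, -0.0, 0.117]
wrist_force: [0.4, 0.5, 0.1]
finger_gap: 59.9
```

```bash
cat >> h.py <<'E'
def to(x,y,z,yaw,st=None):
    s=st or manip.read_state(); p=s['eef_pos']; w=s['eef_rot'][2]; d=np.array([x,y,z])-p
    sp=-(((yaw-np.degrees(w))+180)%360-180)
    print('at',np.round(p,1),'yaw',round(np.degrees(w),1),'| tool off',np.round([np.cos(w)*d[0]+np.sin(w)*d[1],np.sin(w)*d[0]-np.cos(w)*d[1],-d[2]],1),'spin',round(sp,1))
def pieces(c,W,roi=(330,820,-420,60),zr=(-10,40),th=22):
    X,Y,Z=W[...,0],W[...,1],W[...,2]; col=c['color'].astype(int)
    m=(X>roi[0])&(X<roi[1])&(Y>roi[2])&(Y<roi[3])&(Z>zr[0])&(Z<zr[1])&(col[...,2]-col[...,0]>th)
    k,l,st,_=cv2.connectedComponentsWithStats(m.astype(np.uint8))
    for i in range(1,k):
        if st[i,4]<40: continue
        P=W[l==i]; P=P[P[:,2]>np.percentile(P[:,2],60)-4]; (cx,cy),sz,a=cv2.minAreaRect(P[:,:2].astype(np.float32))
        e=np.linalg.eigh(np.cov(P[:,:2].T))[1][:,1]
        print('piece px',st[i].tolist(),'c',round(cx),round(cy),'size',np.round(sz),'ang',round(np.degrees(np.arctan(e[1]/e[0])),1),'z',np.round(np.percentile(P[:,2],[10,90])))
E
python3 - <<'E'
from h import *
c=cam('wrist'); W=cloud(c); cv2.imwrite('pics/w1.png',c['color']); pieces(c,W); to(463,-104,200,6.5); print(np.round(-c['R'].T@c['t']), np.round(np.nanpercentile(W[...,2],[5,50,95])))
E
```

```text
piece px [311, 0, 20, 35, 450] c 637 -157 size [34. 17.] ang 17.6 z [20. 22.]
piece px [449, 12, 20, 19, 218] c 649 -305 size [18. 16.] ang 88.0 z [20. 22.]
piece px [424, 30, 35, 65, 698] c 606 -297 size [15. 70.] ang -9.8 z [18. 20.]
piece px [417, 94, 18, 18, 179] c 563 -290 size [18. 17.] ang 87.1 z [20. 22.]
piece px [242, 130, 17, 14, 179] c 502 -96 size [15. 19.] ang -86.6 z [20. 22.]
piece px [245, 145, 12, 43, 433] c 467 -101 size [51. 13.] ang 6.9 z [18. 20.]
at [ 462.7 -103.7  302.7] yaw 6.7 | tool off [  0.2   0.4 102.7] spin 0.2
[534. -95. 384.] [ -2.   0. 327.]
```

View pics/w1.png

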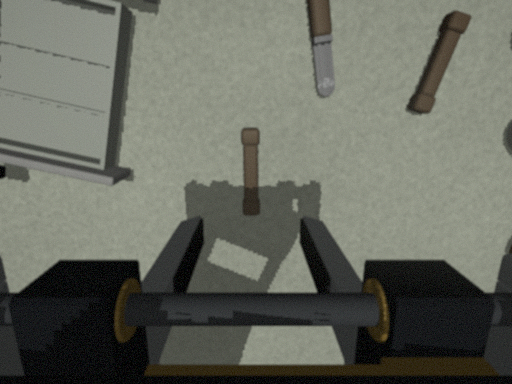

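Wrist view: pull at centre (250,170), spreader at (320,45) with its blade down the picture (toward the robot), and the second pull at (440,62). The drawer is at upper left. I'm grasping the near pull first.

Request:
drive_tool --rows '[{"offset": [-2.5,-2,22],"spin": 0,"jaw": 60},{"offset": [0,0,22],"spin": 0,"jaw": 60},{"offset": [0,0,22],"spin": 0,"jaw": 60},{"offset": [0,0,22],"spin": 0,"jaw": 60},{"offset": [0,0,22],"spin": 0,"jaw": 60},{"offset": [0,0,22],"spin": 0,"jaw": 60},{"offset": [0,0,22],"spin": 0,"jaw": 60},{"offset": [0,0,22],"spin": 0,"jaw": 60},{"offset": [0,0,15],"spin": 0,"jaw": 60},{"offset": [0,0,9],"spin": 0,"jaw": 60},{"offset": [0,0,1],"spin": 0,"jaw": 60},{"offset": [0,0,0],"spin": 0,"jaw": 10},{"offset": [0,0,0],"spin": 0,"jaw": 10},{"offset": [0,0,0],"spin": 0,"jaw": 10},{"offset": [0,0,0],"spin": 0,"jaw": 10},{"offset": [0,0,0],"spin": 0,"jaw": 10},{"offset": [0,0,0],"spin": 0,"jaw": 10},{"offset": [0,0,0],"spin": 0,"jaw": 10}]' --force 25

```text
clock: 4.75
eef_pos: [460.1, -101.9, 101.8]
eef_rot: [3.141, -0.0, 0.115]
wrist_force: [-1.0, 0.2, 2.8]
finger_gap: 17.8
```

Request:
drive_tool --rows '[{"offset": [0,0,-20],"spin": 0,"jaw": 10},{"offset": [0,0,-25],"spin": 0,"jaw": 10},{"offset": [0,0,-25],"spin": 0,"jaw": 10},{"offset": [0,0,-25],"spin": 0,"jaw": 10},{"offset": [0,0,-25],"spin": 0,"jaw": 10},{"offset": [0,0,-25],"spin": 0,"jaw": 10},{"offset": [0,0,-25],"spin": -8.5,"jaw": 10},{"offset": [0,0,-20],"spin": -8.5,"jaw": 10},{"offset": [0,0,0],"spin": -8.5,"jaw": 10},{"offset": [0,0,0],"spin": -8.5,"jaw": 10},{"offset": [0,0,0],"spin": -8.5,"jaw": 10},{"offset": [0,0,0],"spin": -8.5,"jaw": 10},{"offset": [0,0,0],"spin": -8.5,"jaw": 10},{"offset": [0,0,0],"spin": -8.5,"jaw": 10},{"offset": [0,0,0],"spin": -8.5,"jaw": 10},{"offset": [0,0,0],"spin": -0.8,"jaw": 10},{"offset": [0,0,0],"spin": 0,"jaw": 10},{"offset": [0,0,0],"spin": 0,"jaw": 10}]'

```text
clock: 6.55
eef_pos: [460.1, -101.8, 291.6]
eef_rot: [-3.141, -0.0, 1.46]
wrist_force: [0.1, -0.7, -1.2]
finger_gap: 17.8
```

```bash
python3 - <<'E'
from h import *
c=cam('wrist'); W=cloud(c); im=c['color'].copy(); np.savez('w2.npz',W=W,col=c['color'])
def dp(o,x,y,z,yaw=-6.1):
    a=np.radians(yaw); return [o[0]+np.cos(a)*x-np.sin(a)*y,o[1]+np.sin(a)*x+np.cos(a)*y,z]
O=(543,183.5)
for x in(-82.5,82.5):
    for y in (-122.5,122.5): cv2.circle(im,tuple(int(q) for q in proj(c,dp(O,x,y,13))),3,(0,0,255),-1)
for x,y in((0,-55),(-55,-55),(55,-55),(-30,40)): cv2.circle(im,tuple(int(q) for q in proj(c,dp(O,x,y,13))),3,(0,255,0),-1)
cv2.imwrite('pics/w2.png',im); s=manip.read_state(); print(s['finger_gap'],s['eef_pos'],s['eef_rot'])
X,Y,Z=W[...,0],W[...,1],W[...,2]
# wall tops: right side wall (z~38), front panel (z~60)
m=(Z>52)&(Z<66)&(X<560)&(X>430); P=W[m]; print('front panel',m.sum(),cv2.minAreaRect(P[:,:2].astype(np.float32)))
m=(Z>31)&(Z<45)&(X<640)&(X>460)&(Y<150); P=W[m]; print('wall',m.sum(),cv2.minAreaRect(P[:,:2].astype(np.float32)))
m=(Z>17)&(Z<26)&(X<640)&(X>460)&(Y>70)&(Y<330);print('ribs',m.sum(),np.round(W[m][::max(1,m.sum()//12)]))
E
```

```text
17.770212785781155 [ 460.06170462 -101.83319268  291.62009706] [-3.14153647e+00 -2.93362662e-05  1.46111949e+00]
front panel 345 ((441.1187744140625, 58.858673095703125), (25.16065216064453, 10.012173652648926), 84.15320587158203)
wall 1433 ((620.3297119140625, -137.0802001953125), (154.07469177246094, 501.10986328125), 20.993968963623047)
ribs 24 [[506.  75.  19.]
 [508.  75.  20.]
 [506.  74.  22.]
 [508.  74.  19.]
 [506.  74.  18.]
 [508.  73.  20.]
 [506.  73.  20.]
 [508.  72.  20.]
 [506.  71.  21.]
 [508.  71.  20.]
 [506.  70.  22.]
 [508.  71.  19.]]
```

View pics/w2.png

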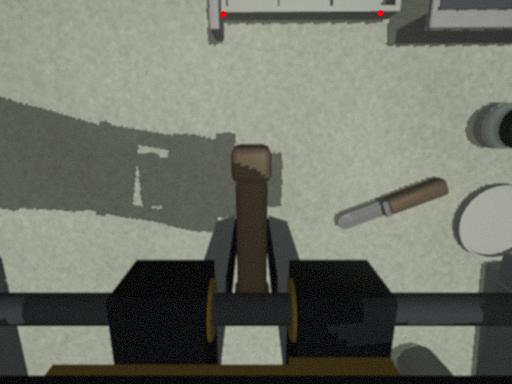

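Pull held (gap 17.8). The drawer's near corner is at (215,15). I'm moving closer to fix the drawer's pose.

Request:
drive_tool --rows '[{"offset": [25,0,-5],"spin": 0,"jaw": 10},{"offset": [25,0,-5],"spin": 0,"jaw": 10},{"offset": [25,0,-5],"spin": 0,"jaw": 10},{"offset": [25,8,-5],"spin": 0,"jaw": 10},{"offset": [25,8,0],"spin": 0,"jaw": 10},{"offset": [20,9,0],"spin": 0,"jaw": 10},{"offset": [0,0,0],"spin": 0,"jaw": 10},{"offset": [0,0,0],"spin": 0,"jaw": 10}]'

```text
clock: 7.4
eef_pos: [500.2, 39.6, 311.4]
eef_rot: [-3.141, 0.0, 1.463]
wrist_force: [0.8, -0.8, -1.2]
finger_gap: 18.0
```

```bash
cat >> h.py <<'E'
def dp(o,x,y,z,yaw=-6.1):
    a=np.radians(yaw); return [o[0]+np.cos(a)*x-np.sin(a)*y,o[1]+np.sin(a)*x+np.cos(a)*y,z]
def todr(W,o,yaw=-6.1):
    a=np.radians(yaw); d=W[...,:2]-np.array(o); return np.cos(a)*d[...,0]+np.sin(a)*d[...,1], -np.sin(a)*d[...,0]+np.cos(a)*d[...,1]
E
python3 - <<'E'
from h import *
c=cam('wrist'); W=cloud(c); im=c['color'].copy(); np.savez('w3.npz',W=W,col=c['color'])
O=(546,183.5)
for x in(-82.5,82.5):
    for y in (-122.5,122.5): cv2.circle(im,tuple(int(q) for q in proj(c,dp(O,x,y,13))),3,(0,0,255),-1)
for x,y in((0,-55),(-55,-55),(55,-55),(-30,40)): cv2.circle(im,tuple(int(q) for q in proj(c,dp(O,x,y,13))),3,(0,255,0),-1)
cv2.imwrite('pics/w3.png',im); s=manip.read_state(); print(s['finger_gap'],s['eef_pos'],s['eef_rot'])
dx,dy=todr(W,O); Z=W[...,2]
m=(Z>17)&(Z<24)&(dx>-70)&(dx<70)&(dy>-115)&(dy<118)
h=np.histogram(dx[m&(dy<0)],np.arange(-70,72,3)); print('dx ribs',[(int(b),int(n)) for n,b in zip(*h) if n>15])
h=np.histogram(dy[m],np.arange(-116,118,3)); print('dy ribs',[(int(b),int(n)) for n,b in zip(*h) if n>30])
m=(Z>30)&(Z<42)&(dx>-140)&(dx<90)&(abs(dy)<150)&(dx>-60)&(dx<60); h=np.histogram(dy[m],np.arange(-150,150,3)); print('side walls dy',[(int(b),int(n)) for n,b in zip(*h) if n>15])
m=(Z>50)&(Z<64)&(dx>-140)&(dx<-60)&(abs(dy)<100);h=np.histogram(dx[m],np.arange(-140,-60,2)); print('front dx',[(int(b),int(n)) for n,b in zip(*h) if n>10]); 
if m.sum()>20: print('slope',np.degrees(np.polyfit(dy[m],dx[m],1)[0]))
m=(abs(Z-35)<8)&(dx>60)&(dx<100)&(abs(dy)<100);h=np.histogram(dx[m],np.arange(60,100,2)); print('back dx',[(int(b),int(n)) for n,b in zip(*h) if n>10])
E
```

```text
17.551577868255276 [500.15239724  39.19259683 311.51650094] [-3.14123204e+00  2.19674671e-04  1.46292212e+00]
dx ribs [(-31, 22), (-28, 289), (-25, 104), (26, 250), (29, 153)]
dy ribs [(10, 290), (13, 295)]
side walls dy [(-129, 30), (-126, 178), (-123, 133)]
front dx [(-110, 14), (-108, 86), (-98, 19), (-96, 231), (-94, 271), (-92, 259), (-90, 268), (-88, 410)]
slope -1.8318690896748682
back dx [(82, 395), (84, 266), (86, 244), (88, 86)]
```

View pics/w3.png

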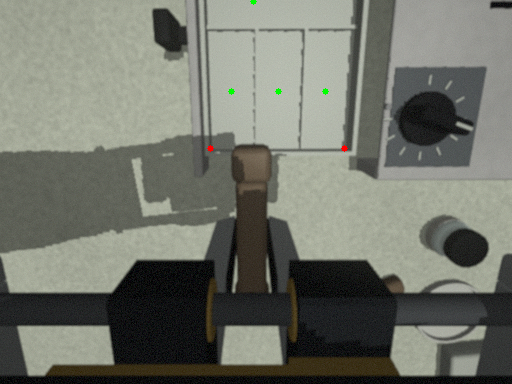

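Overlay matches the ribs: compartment centres are at (231,91), (278,91) and (325,91), and the dial is at (430,118) with its white mark to the right. I'm placing this pull in the front compartment.

Request:
drive_tool --rows '[{"offset": [18.6,-5,0],"spin": 0,"jaw": 10},{"offset": [18.6,-5,0],"spin": 0,"jaw": 10},{"offset": [18.6,-5,0],"spin": 0,"jaw": 10},{"offset": [18.6,-5,0],"spin": 0,"jaw": 10},{"offset": [18.6,-5,0],"spin": 0,"jaw": 10},{"offset": [0,0,24],"spin": 0,"jaw": 10},{"offset": [0,0,24],"spin": 0,"jaw": 10},{"offset": [0,0,24],"spin": 0,"jaw": 10},{"offset": [0,0,24],"spin": 0,"jaw": 10},{"offset": [0,0,24],"spin": 0,"jaw": 10},{"offset": [0,0,24],"spin": 0,"jaw": 10},{"offset": [0,0,20],"spin": 0,"jaw": 10},{"offset": [0,0,0],"spin": 0,"jaw": 10},{"offset": [0,0,0],"spin": 0,"jaw": 10}]'

```text
clock: 8.85
eef_pos: [485.7, 134.2, 148.3]
eef_rot: [3.141, 0.0, 1.463]
wrist_force: [0.9, 0.9, -0.3]
finger_gap: 18.0
```

Request:
drive_tool --rows '[{"offset": [0,0,12],"spin": 0,"jaw": 10},{"offset": [0,0,10],"spin": 0,"jaw": 10},{"offset": [0,0,6],"spin": 0,"jaw": 10},{"offset": [0,0,4],"spin": 0,"jaw": 10},{"offset": [0,0,0],"spin": 0,"jaw": 10},{"offset": [0,0,0],"spin": 0,"jaw": 24},{"offset": [0,0,0],"spin": 0,"jaw": 24},{"offset": [0,0,0],"spin": 0,"jaw": 24},{"offset": [0,0,-10],"spin": 0,"jaw": 24},{"offset": [0,0,-20],"spin": 0,"jaw": 26},{"offset": [0,0,-25],"spin": 0,"jaw": 40},{"offset": [0,0,-25],"spin": 0,"jaw": 60},{"offset": [0,0,-25],"spin": 0,"jaw": 60},{"offset": [0,0,-25],"spin": 0,"jaw": 60},{"offset": [0,0,-25],"spin": 0,"jaw": 60},{"offset": [0,0,-25],"spin": 0,"jaw": 60}]'

```text
clock: 10.45
eef_pos: [485.2, 134.7, 297.6]
eef_rot: [3.141, -0.0, 1.464]
wrist_force: [0.5, -0.3, -0.2]
finger_gap: 60.0
```

```bash
python3 - <<'E'
from h import *
c=cam('wrist'); W=cloud(c); cv2.imwrite('pics/w4.png',c['color']); to(606,-297.5,300,-9.9)
pieces(c,W,roi=(430,640,20,320),zr=(14,60))
c=cam('side'); W=cloud(c); pieces(c,W,roi=(330,820,-400,320),zr=(-10,45))
c=cam('scene'); W=cloud(c); pieces(c,W,roi=(330,820,-400,320),zr=(-10,45))
E
```

```text
at [486.  134.9 301.6] yaw 83.9 | tool off [-417.2  165.4    1.6] spin 93.8
piece px [242, 129, 18, 28, 362] c 487 172 size [30. 19.] ang 83.7 z [31. 35.]
piece px [244, 211, 16, 7, 70] c 479 88 size [ 8. 18.] ang -8.4 z [33. 35.]
piece px [264, 235, 18, 6, 64] c 656 -159 size [58. 13.] ang 15.8 z [19. 24.]
piece px [244, 268, 35, 7, 114] c 609 -303 size [13. 99.] ang -9.3 z [18. 23.]
piece px [197, 161, 22, 9, 42] c 614 -295 size [15. 93.] ang -9.7 z [17. 24.]
piece px [213, 185, 12, 11, 44] c 660 -149 size [65. 13.] ang 15.7 z [18. 24.]
```

View pics/w4.png

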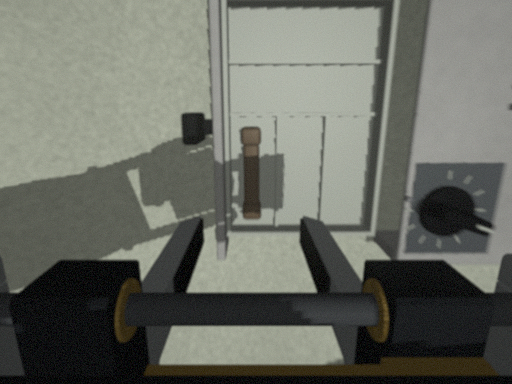

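The pull lies flat in the front compartment (wrist px 250,172). The other pieces haven't moved. Next is the far pull.

Request:
drive_tool --rows '[{"offset": [-26,10,0],"spin": 0,"jaw": 60},{"offset": [-26,10,0],"spin": 0,"jaw": 60},{"offset": [-26,10,0],"spin": 0,"jaw": 60},{"offset": [-26,10,0],"spin": 0,"jaw": 60},{"offset": [-26,10,0],"spin": 0,"jaw": 60},{"offset": [-26,10,0],"spin": 0,"jaw": 60},{"offset": [-26,10,0],"spin": 0,"jaw": 60},{"offset": [-26,10,0],"spin": 0,"jaw": 60},{"offset": [-26,10,0],"spin": 0,"jaw": 60},{"offset": [-26,10,0],"spin": 0,"jaw": 60},{"offset": [-26,10,0],"spin": 0,"jaw": 60},{"offset": [-26,10,0],"spin": 0,"jaw": 60},{"offset": [-26,10,0],"spin": 0,"jaw": 60},{"offset": [-26,10,0],"spin": 0,"jaw": 60},{"offset": [-26,12,0],"spin": 0,"jaw": 60},{"offset": [-27,13,0],"spin": 0,"jaw": 60}]'

```text
clock: 12.2
eef_pos: [605.0, -298.4, 294.7]
eef_rot: [-3.14, -0.001, 1.464]
wrist_force: [0.3, 0.4, 0.4]
finger_gap: 59.9
```

Request:
drive_tool --rows '[{"offset": [0,0,12],"spin": 8.5,"jaw": 60},{"offset": [0,0,12],"spin": 8.5,"jaw": 60},{"offset": [0,0,12],"spin": 8.5,"jaw": 60},{"offset": [0,0,12],"spin": 8.5,"jaw": 60},{"offset": [0,0,12],"spin": 8.5,"jaw": 60},{"offset": [0,0,12],"spin": 8.5,"jaw": 60},{"offset": [0,0,12],"spin": 8.5,"jaw": 60},{"offset": [0,0,10],"spin": 8.5,"jaw": 60},{"offset": [0,0,6],"spin": 8.5,"jaw": 60},{"offset": [0,0,0],"spin": 8.5,"jaw": 60},{"offset": [0,0,0],"spin": 8.5,"jaw": 60},{"offset": [0,0,0],"spin": 0,"jaw": 60},{"offset": [0,0,0],"spin": 0,"jaw": 60}]'

```text
clock: 13.5
eef_pos: [604.8, -297.3, 195.1]
eef_rot: [-3.141, 0.001, -0.163]
wrist_force: [0.2, -0.5, 0.0]
finger_gap: 59.8
```

```bash
python3 - <<'E'
from h import *
c=cam('wrist'); W=cloud(c); cv2.imwrite('pics/w5.png',c['color']); to(606,-297.5,101.5,-9.9)
pieces(c,W,roi=(430,780,-420,0),th=15)
E
```

```text
at [ 604.9 -297.4  195.2] yaw -9.4 | tool off [ 1.1 -0.  93.7] spin 0.5
piece px [43, 123, 66, 82, 2053] c 654 -154 size [71. 21.] ang 16.0 z [19. 22.]
piece px [240, 129, 26, 119, 1878] c 607 -298 size [ 21. 105.] ang -10.0 z [18. 22.]
```

Request:
drive_tool --rows '[{"offset": [2,0.5,22],"spin": 0.5,"jaw": 60},{"offset": [0,0,22],"spin": 0,"jaw": 60},{"offset": [0,0,22],"spin": 0,"jaw": 60},{"offset": [0,0,17],"spin": 0,"jaw": 60},{"offset": [0,0,8],"spin": 0,"jaw": 60},{"offset": [0,0,2.5],"spin": 0,"jaw": 60},{"offset": [0,0,0],"spin": 0,"jaw": 10},{"offset": [0,0,0],"spin": 0,"jaw": 10},{"offset": [0,0,0],"spin": 0,"jaw": 10},{"offset": [0,0,0],"spin": 0,"jaw": 10},{"offset": [0,0,0],"spin": 0,"jaw": 10},{"offset": [0,0,0],"spin": 0,"jaw": 10},{"offset": [0,0,0],"spin": 0,"jaw": 10}]'

```text
clock: 14.85
eef_pos: [607.0, -298.3, 102.4]
eef_rot: [3.141, -0.0, -0.177]
wrist_force: [-0.5, 0.3, 1.6]
finger_gap: 18.1
```

Request:
drive_tool --rows '[{"offset": [0,0,-15],"spin": 0,"jaw": 10},{"offset": [0,0,-20],"spin": 0,"jaw": 10},{"offset": [0,0,-20],"spin": 0,"jaw": 10},{"offset": [0,0,-20],"spin": 0,"jaw": 10},{"offset": [0,0,-20],"spin": 0,"jaw": 10},{"offset": [0,0,-20],"spin": -8.5,"jaw": 10},{"offset": [0,0,-20],"spin": -8.5,"jaw": 10},{"offset": [0,0,-20],"spin": -8.5,"jaw": 10},{"offset": [0,0,0],"spin": -8.5,"jaw": 10},{"offset": [0,0,0],"spin": -8.5,"jaw": 10},{"offset": [0,0,0],"spin": -8.5,"jaw": 10},{"offset": [0,0,0],"spin": -8.5,"jaw": 10},{"offset": [0,0,0],"spin": -8.5,"jaw": 10},{"offset": [0,0,0],"spin": -8.5,"jaw": 10},{"offset": [0,0,0],"spin": -8.5,"jaw": 10},{"offset": [0,0,0],"spin": -8.5,"jaw": 10},{"offset": [0,0,0],"spin": 0,"jaw": 10},{"offset": [0,0,0],"spin": 0,"jaw": 10}]'

```text
clock: 16.65
eef_pos: [606.9, -298.3, 257.8]
eef_rot: [3.141, 0.0, 1.451]
wrist_force: [0.7, -0.4, -1.9]
finger_gap: 17.7
```

```bash
python3 - <<'E'
from h import *
O=(546,183.5); p=dp(O,0,-55,0); print(p,manip.read_state()['finger_gap']); to(p[0],p[1],250,83.9)
E
```

```text
[np.float64(540.1554760765072), np.float64(128.81141307267376), 0] 17.652166030348393
at [ 606.9 -298.3  257.8] yaw 83.1 | tool off [ 416.  -117.5    7.8] spin -0.8
```

Request:
drive_tool --rows '[{"offset": [25,-7,0],"spin": 0,"jaw": 10},{"offset": [26,-7.5,0],"spin": 0,"jaw": 10},{"offset": [26,-7.5,0],"spin": 0,"jaw": 10},{"offset": [26,-7.5,0],"spin": 0,"jaw": 10},{"offset": [26,-7.5,0],"spin": 0,"jaw": 10},{"offset": [26,-7.5,0],"spin": 0,"jaw": 10},{"offset": [26,-7.5,0],"spin": 0,"jaw": 10},{"offset": [26,-7.5,0],"spin": 0,"jaw": 10},{"offset": [26,-7.5,0],"spin": 0,"jaw": 10},{"offset": [26,-7.5,0],"spin": 0,"jaw": 10},{"offset": [26,-7.5,0],"spin": 0,"jaw": 10},{"offset": [26,-7.5,0],"spin": 0,"jaw": 10},{"offset": [26,-7,0],"spin": 0,"jaw": 10},{"offset": [26,-7,0],"spin": 0,"jaw": 10},{"offset": [26,-7,0],"spin": 0,"jaw": 10},{"offset": [27,-7,0],"spin": 0,"jaw": 10},{"offset": [0,0,0],"spin": -0.8,"jaw": 10},{"offset": [0,0,0],"spin": 0,"jaw": 10}]'

```text
clock: 18.45
eef_pos: [538.2, 128.6, 257.4]
eef_rot: [3.141, 0.0, 1.468]
wrist_force: [-0.4, -0.6, -0.4]
finger_gap: 17.6
```

```bash
python3 - <<'E'
from h import *
c=cam('side'); W=cloud(c); pieces(c,W,roi=(330,820,-400,320),zr=(-10,300))
print(manip.read_state()['finger_gap']); to(540.2,128.8,116,83.9)
c=cam('wrist'); cv2.imwrite('pics/w6.png',c['color'])
E
```

```text
piece px [264, 235, 18, 7, 68] c 657 -159 size [59. 14.] ang 15.2 z [18. 24.]
17.623410980897773
at [538.3 128.1 257.4] yaw 84.1 | tool off [  0.9   1.8 141.4] spin 0.2
```

View pics/w6.png

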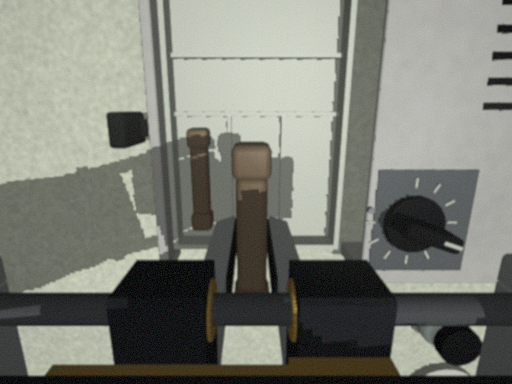

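The held pull (250,165) sits above the middle compartment, and the first pull (200,180) is flat. Lowering now.

Request:
drive_tool --rows '[{"offset": [0.5,1.8,22],"spin": 0,"jaw": 10},{"offset": [0,0,24],"spin": 0,"jaw": 10},{"offset": [0,0,24],"spin": 0,"jaw": 10},{"offset": [0,0,24],"spin": 0,"jaw": 10},{"offset": [0,0,20],"spin": 0,"jaw": 10},{"offset": [0,0,14],"spin": 0,"jaw": 10},{"offset": [0,0,8],"spin": 0,"jaw": 10},{"offset": [0,0,5],"spin": 0,"jaw": 10},{"offset": [0,0,0],"spin": 0,"jaw": 10},{"offset": [0,0,0],"spin": 0,"jaw": 24},{"offset": [0,0,0],"spin": 0,"jaw": 24},{"offset": [0,0,0],"spin": 0,"jaw": 24},{"offset": [0,0,-10],"spin": 0,"jaw": 24},{"offset": [0,0,-20],"spin": 0,"jaw": 26},{"offset": [0,0,-25],"spin": 0,"jaw": 40},{"offset": [0,0,-25],"spin": 0,"jaw": 60},{"offset": [0,0,-25],"spin": 0,"jaw": 60},{"offset": [0,0,-25],"spin": 0,"jaw": 60},{"offset": [0,0,-10],"spin": 0,"jaw": 60}]'

```text
clock: 20.45
eef_pos: [540.4, 128.9, 259.3]
eef_rot: [3.138, -0.001, 1.469]
wrist_force: [0.6, -1.0, -0.2]
finger_gap: 59.2
```

```bash
python3 - <<'E'
from h import *
c=cam('wrist'); W=cloud(c); cv2.imwrite('pics/w7.png',c['color']); to(654,-154,250,16)
pieces(c,W,roi=(430,640,20,320),zr=(14,60))
c=cam('side'); W=cloud(c); pieces(c,W,roi=(330,820,-400,320),zr=(-10,45))
E
```

```text
at [540.5 128.9 259.5] yaw 84.2 | tool off [-270.   141.6    9.5] spin 68.2
piece px [240, 129, 20, 32, 499] c 542 168 size [31. 19.] ang 84.0 z [32. 35.]
piece px [185, 130, 19, 7, 94] c 488 185 size [ 5. 18.] ang -1.2 z [33. 35.]
piece px [189, 154, 14, 6, 43] c 486 163 size [14.  5.] ang 9.2 z [32. 33.]
piece px [242, 220, 18, 10, 121] c 534 83 size [ 9. 19.] ang -12.0 z [33. 35.]
piece px [264, 235, 18, 6, 62] c 656 -159 size [60. 14.] ang 14.7 z [19. 24.]
```

View pics/w7.png

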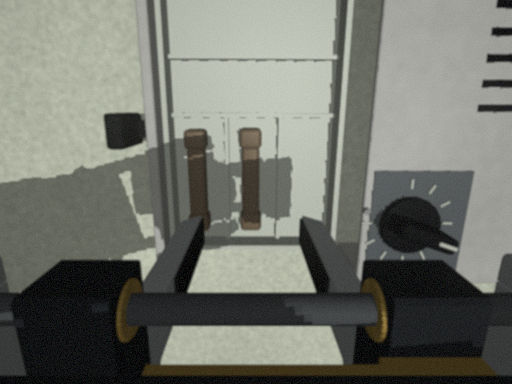

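Both pulls lie flat in their compartments at (197,175) and (250,178). The spreader is next.

Request:
drive_tool --rows '[{"offset": [-22,12,0],"spin": 0,"jaw": 60},{"offset": [-22,12,0],"spin": 0,"jaw": 60},{"offset": [-22,12,0],"spin": 0,"jaw": 60},{"offset": [-22,12,0],"spin": 0,"jaw": 60},{"offset": [-22,12,0],"spin": 0,"jaw": 60},{"offset": [-23,12,0],"spin": 0,"jaw": 60},{"offset": [-23,12,0],"spin": 0,"jaw": 60},{"offset": [-23,12,0],"spin": 0,"jaw": 60},{"offset": [-23,12,0],"spin": 0,"jaw": 60},{"offset": [-23,12,0],"spin": 0,"jaw": 60},{"offset": [-23,11,0],"spin": 0,"jaw": 60},{"offset": [-22,11,0],"spin": 0,"jaw": 60}]'

```text
clock: 21.75
eef_pos: [653.9, -155.3, 254.3]
eef_rot: [-3.139, -0.0, 1.469]
wrist_force: [-0.3, 0.7, 0.9]
finger_gap: 59.8
```

Request:
drive_tool --rows '[{"offset": [0,0,5],"spin": 8.5,"jaw": 60},{"offset": [0,0,10],"spin": 8.5,"jaw": 60},{"offset": [0,0,10],"spin": 8.5,"jaw": 60},{"offset": [0,0,10],"spin": 8.5,"jaw": 60},{"offset": [0,0,10],"spin": 8.5,"jaw": 60},{"offset": [0,0,10],"spin": 8.5,"jaw": 60},{"offset": [0,0,5],"spin": 8.5,"jaw": 60},{"offset": [0,0,0],"spin": 8.5,"jaw": 60},{"offset": [0,0,0],"spin": 0,"jaw": 60},{"offset": [0,0,0],"spin": 0,"jaw": 60}]'

```text
clock: 22.75
eef_pos: [653.7, -154.1, 195.2]
eef_rot: [-3.141, 0.001, 0.287]
wrist_force: [0.3, 0.3, 0.0]
finger_gap: 60.1
```

```bash
python3 - <<'E'
from h import *
c=cam('wrist'); W=cloud(c); cv2.imwrite('pics/w8.png',c['color']); to(654,-154,102,16)
pieces(c,W,roi=(430,780,-420,0),th=15); print(manip.read_state()['joints'])
E
```

```text
at [ 653.8 -154.2  195.5] yaw 16.4 | tool off [ 0.3 -0.1 93.5] spin 0.4
piece px [240, 151, 24, 80, 1239] c 655 -152 size [70. 20.] ang 18.2 z [19. 22.]
[-2.86100200e-01  6.65120756e-01  1.24139292e+00  5.22061633e-05
  1.23587100e+00  9.98150687e-01]
```

View pics/w8.png

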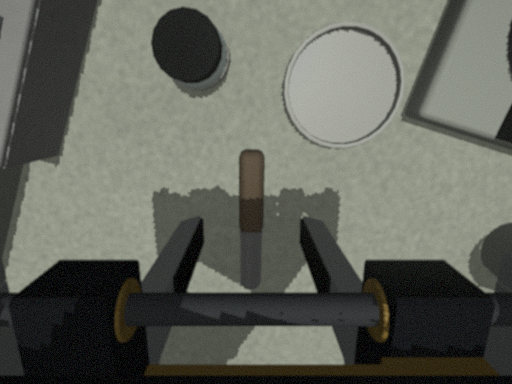

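The spreader is aligned: handle at (251,190), blade below it toward the robot. Grasping.

Request:
drive_tool --rows '[{"offset": [0.5,-1,22],"spin": 0,"jaw": 60},{"offset": [0,0,22],"spin": 0,"jaw": 60},{"offset": [0,0,22],"spin": 0,"jaw": 60},{"offset": [0,0,17],"spin": 0,"jaw": 60},{"offset": [0,0,8],"spin": 0,"jaw": 60},{"offset": [0,0,2.5],"spin": 0,"jaw": 60},{"offset": [0,0,0],"spin": 0,"jaw": 12},{"offset": [0,0,0],"spin": 0,"jaw": 12},{"offset": [0,0,0],"spin": 0,"jaw": 12},{"offset": [0,0,0],"spin": 0,"jaw": 12},{"offset": [0,0,0],"spin": 0,"jaw": 12},{"offset": [0,0,0],"spin": 0,"jaw": 12},{"offset": [0,0,0],"spin": 0,"jaw": 12}]'

```text
clock: 24.1
eef_pos: [654.2, -153.1, 102.9]
eef_rot: [3.141, -0.0, 0.282]
wrist_force: [-0.7, 0.9, 3.4]
finger_gap: 21.8
```

Request:
drive_tool --rows '[{"offset": [0,0,-15],"spin": 0,"jaw": 12},{"offset": [0,0,-20],"spin": 0,"jaw": 12},{"offset": [0,0,-20],"spin": 0,"jaw": 12},{"offset": [0,0,-20],"spin": 0,"jaw": 12},{"offset": [-20,0,-20],"spin": 0,"jaw": 12},{"offset": [-20,0,-20],"spin": 0,"jaw": 12},{"offset": [-20,0,-20],"spin": 0,"jaw": 12},{"offset": [-20,0,-15],"spin": 0,"jaw": 12},{"offset": [-20,0,0],"spin": 0,"jaw": 12},{"offset": [0,-25,0],"spin": 0,"jaw": 12},{"offset": [0,-25,0],"spin": 0,"jaw": 12},{"offset": [0,-25,0],"spin": 0,"jaw": 12},{"offset": [0,-25,0],"spin": 0,"jaw": 12},{"offset": [0,-25,0],"spin": 0,"jaw": 12},{"offset": [0,-25,0],"spin": 0,"jaw": 12}]'

```text
clock: 25.6
eef_pos: [515.8, -35.9, 253.7]
eef_rot: [3.141, -0.001, 0.282]
wrist_force: [-0.9, 0.6, -1.0]
finger_gap: 21.8
```

Request:
drive_tool --rows '[{"offset": [0,0,0],"spin": -8.5,"jaw": 12},{"offset": [0,0,0],"spin": -8.5,"jaw": 12},{"offset": [0,0,0],"spin": -8.5,"jaw": 12},{"offset": [0,0,0],"spin": -8.5,"jaw": 12},{"offset": [0,0,0],"spin": -8.5,"jaw": 12},{"offset": [0,0,0],"spin": -8.5,"jaw": 12},{"offset": [0,0,0],"spin": -8.5,"jaw": 12},{"offset": [0,0,0],"spin": -8.5,"jaw": 12},{"offset": [0,0,0],"spin": -8.5,"jaw": 12},{"offset": [0,0,0],"spin": -8.5,"jaw": 12},{"offset": [0,0,0],"spin": -8.5,"jaw": 12},{"offset": [0,0,0],"spin": -8.5,"jaw": 12},{"offset": [0,0,0],"spin": -8.5,"jaw": 12},{"offset": [0,0,0],"spin": -8.5,"jaw": 12},{"offset": [0,0,0],"spin": -8.5,"jaw": 12},{"offset": [0,0,0],"spin": -8.5,"jaw": 12},{"offset": [0,0,0],"spin": -8.5,"jaw": 12},{"offset": [0,0,0],"spin": -8.5,"jaw": 12},{"offset": [0,0,0],"spin": -4.5,"jaw": 12},{"offset": [0,0,0],"spin": 0,"jaw": 12}]'

```text
clock: 27.6
eef_pos: [516.2, -36.8, 253.5]
eef_rot: [-3.142, 0.001, 3.032]
wrist_force: [0.5, 0.2, -0.4]
finger_gap: 21.9
```

```bash
python3 - <<'E'
from h import *
O=(546,183.5); p=dp(O,-30,40,0); print(p,manip.read_state()['finger_gap']); to(p[0],p[1],250,173.9)
c=cam('wrist'); cv2.imwrite('pics/w9.png',c['color'])
E
```

```text
[np.float64(520.4204245294532), np.float64(226.46143990541518), 0] 21.87845952797392
at [516.2 -36.8 253.5] yaw 173.7 | tool off [ 24.5 262.2   3.5] spin -0.2
```

Request:
drive_tool --rows '[{"offset": [2,20,0],"spin": 0,"jaw": 12},{"offset": [2,22,0],"spin": 0,"jaw": 12},{"offset": [2,22,0],"spin": 0,"jaw": 12},{"offset": [2,22,0],"spin": 0,"jaw": 12},{"offset": [2,22,0],"spin": 0,"jaw": 12},{"offset": [2,22,0],"spin": 0,"jaw": 12},{"offset": [2,22,0],"spin": 0,"jaw": 12},{"offset": [2,22,0],"spin": 0,"jaw": 12},{"offset": [2,22,0],"spin": 0,"jaw": 12},{"offset": [2,22,0],"spin": 0,"jaw": 12},{"offset": [2,22,0],"spin": 0,"jaw": 12},{"offset": [2.5,22,0],"spin": 0,"jaw": 12},{"offset": [0,0,22],"spin": 0,"jaw": 12},{"offset": [0,0,22],"spin": 0,"jaw": 12},{"offset": [0,0,22],"spin": 0,"jaw": 12},{"offset": [0,0,22],"spin": 0,"jaw": 12},{"offset": [0,0,10],"spin": 0,"jaw": 12},{"offset": [0,0,0],"spin": 0,"jaw": 12}]'

```text
clock: 29.45
eef_pos: [520.5, 226.1, 153.9]
eef_rot: [-3.141, -0.002, 3.03]
wrist_force: [-0.0, 0.0, -0.9]
finger_gap: 21.7
```

```bash
python3 - <<'E'
from h import *
O=(546,183.5); p=dp(O,-30,40,0); print(manip.read_state()['finger_gap']); to(p[0],p[1],117,173.9)
c=cam('wrist'); d=cam('scene'); cv2.imwrite('pics/w10.png',np.hstack([cv2.resize(c['color'],(400,300)),cv2.resize(d['color'][150:270,230:390],(400,300))]))
E
```

```text
21.684252407087776
at [520.5 226.1 153.9] yaw 173.6 | tool off [ 0.1  0.3 36.9] spin -0.3
```

View pics/w10.png

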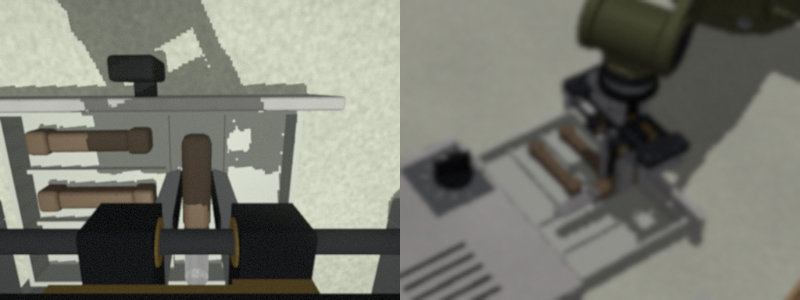

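The spreader hangs over the long compartment with its blade to the back, at wrist px (197,170→280) in the left panel. Both pulls are fine. Lowering.

Request:
drive_tool --rows '[{"offset": [0,0,12],"spin": 0,"jaw": 12},{"offset": [0,0,12],"spin": 0,"jaw": 12},{"offset": [0,0,8],"spin": 0,"jaw": 12},{"offset": [0,0,4],"spin": 0,"jaw": 12},{"offset": [0,0,1],"spin": 0,"jaw": 12},{"offset": [0,0,0],"spin": 0,"jaw": 12},{"offset": [0,0,0],"spin": 0,"jaw": 27},{"offset": [0,0,0],"spin": 0,"jaw": 27},{"offset": [0,0,0],"spin": 0,"jaw": 27},{"offset": [0,0,-8],"spin": 0,"jaw": 27},{"offset": [0,0,-20],"spin": 0,"jaw": 27},{"offset": [0,0,-25],"spin": 0,"jaw": 40},{"offset": [0,0,-25],"spin": 0,"jaw": 60},{"offset": [0,0,-25],"spin": 0,"jaw": 60},{"offset": [0,0,-25],"spin": 0,"jaw": 60},{"offset": [0,0,-25],"spin": 0,"jaw": 60}]'

```text
clock: 31.15
eef_pos: [520.6, 226.2, 272.5]
eef_rot: [3.141, 0.001, 3.031]
wrist_force: [-0.1, -0.6, 0.3]
finger_gap: 59.4
```

```bash
python3 - <<'E'
from h import *
c=cam('wrist'); d=cam('side');W=cloud(c)
cv2.imwrite('pics/w11.png',np.hstack([cv2.resize(c['color'],(400,300)),cv2.resize(d['color'][140:260,180:340],(400,300))]))
pieces(c,W,roi=(430,640,20,320),zr=(14,60))
pieces(d,cloud(d),roi=(330,820,-400,320),zr=(-10,60))
to(438,195,230,173.9)
O=(546,183.5); dx,dy=todr(W,O); Z=W[...,2]; m=(Z>68)&(Z<90)&(dx<-85)&(dx>-135)&(abs(dy)<40)
if m.sum(): print('grip',cv2.minAreaRect(W[m][:,:2].astype(np.float32)),np.median(W[m],0))
E
```

```text
piece px [110, 147, 47, 19, 648] c 481 106 size [48. 19.] ang 84.7 z [31. 34.]
piece px [243, 169, 18, 41, 625] c 530 226 size [18. 45.] ang -5.6 z [33. 35.]
piece px [117, 198, 98, 17, 1272] c 539 130 size [106.  20.] ang 84.4 z [31. 34.]
at [521.4 226.5 274.7] yaw 173.7 | tool off [ 79.5 -40.5  44.7] spin -0.2
grip ((431.03167724609375, 196.26255798339844), (30.209444046020508, 15.50826644897461), 84.16069793701172) [430.92292211 196.85709611  80.9758519 ]
```

View pics/w11.png

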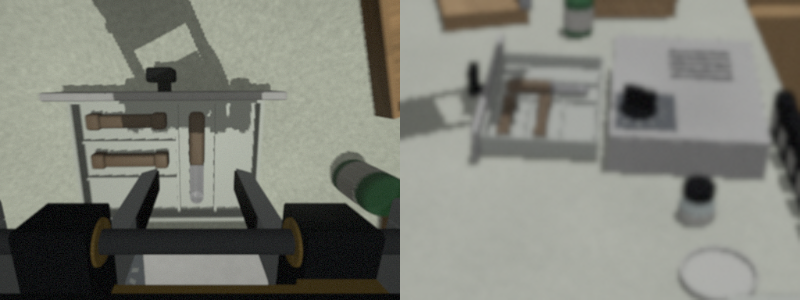

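All three pieces are flat in their compartments (left panel: pulls at (127,121) and (130,158), spreader at (197,155) with its blade to the back). Now pinching the drawer grip.

Request:
drive_tool --rows '[{"offset": [21.6,-10,0],"spin": 0,"jaw": 60},{"offset": [21.6,-10,0],"spin": 0,"jaw": 60},{"offset": [21.6,-10,0],"spin": 0,"jaw": 60},{"offset": [21.6,-10,0],"spin": 0,"jaw": 60},{"offset": [0,0,0],"spin": 0,"jaw": 60},{"offset": [0,0,25],"spin": 0,"jaw": 60},{"offset": [0,0,25],"spin": 0,"jaw": 60},{"offset": [0,0,25],"spin": 0,"jaw": 60},{"offset": [0,0,25],"spin": 0,"jaw": 60},{"offset": [0,0,20],"spin": 0,"jaw": 60},{"offset": [0,0,13],"spin": 0,"jaw": 60},{"offset": [0,0,0],"spin": 0,"jaw": 20},{"offset": [0,0,0],"spin": 0,"jaw": 20},{"offset": [0,0,0],"spin": 0,"jaw": 20},{"offset": [0,0,0],"spin": 0,"jaw": 20},{"offset": [0,0,0],"spin": 0,"jaw": 20}]' --force 30

```text
clock: 32.85
eef_pos: [430.8, 195.6, 138.4]
eef_rot: [-3.141, 0.001, 3.032]
wrist_force: [-1.6, -6.9, 5.3]
finger_gap: 29.6
```

Request:
drive_tool --rows '[{"offset": [-5,0,0],"spin": 0,"jaw": 20},{"offset": [-10,0,0],"spin": 0,"jaw": 20},{"offset": [-10,0,0],"spin": 0,"jaw": 20},{"offset": [-10,0,0],"spin": 0,"jaw": 20},{"offset": [-10,0,0],"spin": 0,"jaw": 20},{"offset": [-10,0,0],"spin": 0,"jaw": 20},{"offset": [-10,0,0],"spin": 0,"jaw": 20},{"offset": [-10,0,0],"spin": 0,"jaw": 20},{"offset": [-10,0,0],"spin": 0,"jaw": 20},{"offset": [-10,0,0],"spin": 0,"jaw": 20},{"offset": [-10,0,0],"spin": 0,"jaw": 20},{"offset": [-10,0,0],"spin": 0,"jaw": 20},{"offset": [-10,0,0],"spin": 0,"jaw": 20},{"offset": [-10,0,0],"spin": 0,"jaw": 20},{"offset": [-10,0,0],"spin": 0,"jaw": 20},{"offset": [-10,0,0],"spin": 0,"jaw": 20},{"offset": [-10,0,0],"spin": 0,"jaw": 20},{"offset": [-10,0,0],"spin": 0,"jaw": 20},{"offset": [-10,0,0],"spin": 0,"jaw": 20},{"offset": [-5,0,0],"spin": 0,"jaw": 20}]'

```text
clock: 34.85
eef_pos: [620.3, 175.6, 138.5]
eef_rot: [3.14, 0.001, 3.032]
wrist_force: [-0.8, 5.1, 5.6]
finger_gap: 30.0
```

Request:
drive_tool --rows '[{"offset": [-2,0,0],"spin": 0,"jaw": 20},{"offset": [-2,0,0],"spin": 0,"jaw": 20},{"offset": [-2,0,0],"spin": 0,"jaw": 20},{"offset": [-1,0,0],"spin": 0,"jaw": 20},{"offset": [-1,0,0],"spin": 0,"jaw": 20},{"offset": [0,0,0],"spin": 0,"jaw": 20}]'

```text
clock: 35.45
eef_pos: [625.4, 175.1, 137.8]
eef_rot: [-3.141, -0.007, 3.032]
wrist_force: [-24.6, 3.4, 14.4]
finger_gap: 29.6
```

Stop reached (about 25 N at 195 mm of travel). Easing off, releasing and checking.

Request:
drive_tool --rows '[{"offset": [2,0,0],"spin": 0,"jaw": 20},{"offset": [0,0,0],"spin": 0,"jaw": 20},{"offset": [0,0,0],"spin": 0,"jaw": 60},{"offset": [0,0,0],"spin": 0,"jaw": 60},{"offset": [0,0,0],"spin": 0,"jaw": 60},{"offset": [0,0,0],"spin": 0,"jaw": 60},{"offset": [0,0,-15],"spin": 0,"jaw": 60},{"offset": [0,0,-20],"spin": 0,"jaw": 60},{"offset": [0,0,-20],"spin": 0,"jaw": 60},{"offset": [0,0,-25],"spin": 0,"jaw": 60},{"offset": [0,0,-25],"spin": 0,"jaw": 60},{"offset": [0,0,-25],"spin": 0,"jaw": 60},{"offset": [25,0,-25],"spin": 0,"jaw": 60},{"offset": [25,20,0],"spin": 0,"jaw": 60},{"offset": [25,20,0],"spin": 0,"jaw": 60},{"offset": [25,20,0],"spin": 0,"jaw": 60},{"offset": [25,20,0],"spin": 0,"jaw": 60},{"offset": [0,0,0],"spin": 0,"jaw": 60}]'

```text
clock: 37.25
eef_pos: [507.9, 269.7, 294.2]
eef_rot: [3.141, 0.001, 3.034]
wrist_force: [-0.1, -0.8, -0.3]
finger_gap: 60.0
```

```bash
python3 - <<'E'
from h import *
U=(651.5,172)
st=[]
for n in ['scene','side','wrist']:
    c=cam(n); W=cloud(c); col=c['color']; dx,dy=todr(W,U); Z=W[...,2]
    m=(Z>50)&(Z<64)&(dx>-30)&(dx<20)&(abs(dy)<130)&(abs(dy)>25); 
    if m.sum()>10: print(n,'panel dx',m.sum(),np.round(np.percentile(dx[m],[5,50,95]),1))
    m=(Z>72)&(dx>0)&(dx<90)&(dy>-130)&(dy<-40)
    m2=(Z>98)&m
    if m2.sum()>5:
        P=W[m2]; r=cv2.minAreaRect(P[:,:2].astype(np.float32)); print(n,'bar',m2.sum(),np.round(np.median(P,0),1),np.round(r[0]),np.round(r[1]),round(r[2]))
    m=(Z>69)&(Z<120)&(dx>-40)&(dx<0)&(abs(dy)<25)
    if m.sum()>5: print(n,'grip',np.round(np.percentile(dx[m],[5,50,95]),1))
    u,v=proj(c,dp(U,42,-85,97)); print(u,v); u,v=int(u),int(v); 
    cr=np.zeros((300,260,3),np.uint8)
    if 20<u<492 and 20<v<364:
        h=30 if n!='wrist' else 60
        cr=cv2.resize(col[max(0,v-h):v+h,max(0,u-h):u+h],(260,300),interpolation=cv2.INTER_CUBIC)
    st.append(cr)
cv2.imwrite('pics/dial1.png',np.hstack(st)); to(684,83,250,-6)
E
```

```text
scene panel dx 90 [-7.8 -4.  15.5]
scene bar 73 [688.9  84.5 107.3] [687.  84.] [16. 49.] 67
scene grip [-32.6 -23.1 -18.7]
250.6713910788971 213.80704055599668
side panel dx 65 [-8.1 -4.2 -0.1]
side bar 59 [685.9  78.9 106.4] [684.  81.] [17. 49.] 65
side grip [-32.6 -26.4 -20.2]
275.2179726501615 177.33418972787499
wrist grip [-39.7 -37.3 -32.3]
100.51184656254895 361.4236107120503
at [510.3 267.3 293.5] yaw 173.7 | tool off [-192.9 -164.1   43.5] spin 179.7
```

View pics/dial1.png

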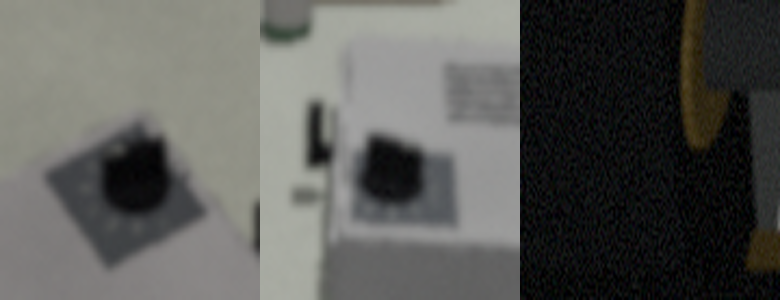

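Drawer panel sits flush with the hood (panel dx −8..0). The dial bar lies along about −24° with its white mark to the back right. Moving above the dial.

Request:
drive_tool --rows '[{"offset": [-21.6,-18.3,0],"spin": 0,"jaw": 60},{"offset": [-21.6,-18.3,0],"spin": 0,"jaw": 60},{"offset": [-21.6,-18.3,0],"spin": 0,"jaw": 60},{"offset": [-21.6,-18.3,0],"spin": 0,"jaw": 60},{"offset": [-21.6,-18.3,0],"spin": 0,"jaw": 60},{"offset": [-21.6,-18.3,0],"spin": 0,"jaw": 60},{"offset": [-21.6,-18.3,0],"spin": 0,"jaw": 60},{"offset": [-21.6,-18.3,0],"spin": 0,"jaw": 60},{"offset": [-21.6,-18.3,0],"spin": 0,"jaw": 60},{"offset": [0,0,0],"spin": 6,"jaw": 60},{"offset": [0,0,0],"spin": 6,"jaw": 60},{"offset": [0,0,0],"spin": 6,"jaw": 60},{"offset": [0,0,0],"spin": 0,"jaw": 60},{"offset": [0,0,0],"spin": 0,"jaw": 60}]'

```text
clock: 38.8
eef_pos: [685.2, 81.7, 292.7]
eef_rot: [-3.141, -0.0, 2.719]
wrist_force: [1.0, -0.2, -0.4]
finger_gap: 59.6
```

```bash
python3 - <<'E'
from h import *
c=cam('wrist'); W=cloud(c); cv2.imwrite('pics/dial2.png',c['color'])
m=(W[...,2]>97)&(W[...,2]<125)&(abs(W[...,0]-685)<40)&(abs(W[...,1]-83)<40)
P=W[m]; r=cv2.minAreaRect(P[:,:2].astype(np.float32)); print('bar',m.sum(),np.round(np.median(P,0),1),r,np.percentile(P[:,2],90))
e=np.linalg.eigh(np.cov(P[:,:2].T))[1][:,1]; print(np.degrees(np.arctan(e[1]/e[0])))
to(685,82.5,179,156); s=manip.read_state(); print(s['moment'],s['joints'])
E
```

```text
bar 836 [679.8  85.4 107.9] ((681.1083984375, 84.67147064208984), (13.760865211486816, 49.453426361083984), 65.50586700439453) 109.00564678274952
-25.299328793962463
at [685.2  81.9 292.7] yaw 155.8 | tool off [  0.4   0.5 113.7] spin -0.2
[-0.0120152  -0.05998038 -0.00544424] [ 6.58748080e-02  6.31431731e-01  1.06697116e+00 -4.51022164e-05
  1.44321780e+00 -1.08247009e+00]
```

View pics/dial2.png

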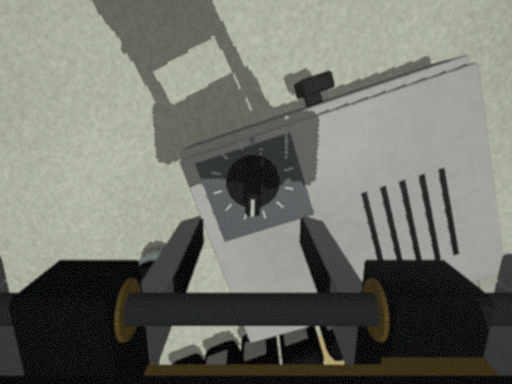

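The bar is at (252,195) with its white end down, in line with the tool. Descending and gripping.

Request:
drive_tool --rows '[{"offset": [3,0.5,20],"spin": 1,"jaw": 50},{"offset": [0,0,25],"spin": 0,"jaw": 50},{"offset": [0,0,25],"spin": 0,"jaw": 50},{"offset": [0,0,20],"spin": 0,"jaw": 50},{"offset": [0,0,15],"spin": 0,"jaw": 50},{"offset": [0,0,8],"spin": 0,"jaw": 50},{"offset": [0,0,0],"spin": 0,"jaw": 8},{"offset": [0,0,0],"spin": 0,"jaw": 8},{"offset": [0,0,0],"spin": 0,"jaw": 8},{"offset": [0,0,0],"spin": 0,"jaw": 8},{"offset": [0,0,0],"spin": 0,"jaw": 8},{"offset": [0,0,0],"spin": 0,"jaw": 8},{"offset": [0,0,0],"spin": 0,"jaw": 8}]' --force 40

```text
clock: 40.15
eef_pos: [682.5, 84.1, 180.2]
eef_rot: [3.142, 0.001, 2.699]
wrist_force: [-3.3, -1.6, 5.3]
finger_gap: 13.7
```

```bash
cat > m.py <<'E'
from h import *
s=manip.read_state(); print('yaw',round(np.degrees(s['eef_rot'][2]),1),'pos',np.round(s['eef_pos'],1),'F',np.round(s['wrist_force'],1),'M',np.round(s['moment'],3),'gap',round(s['finger_gap'],1),'j5',round(s['joints'][5],2),'t',s['clock'])
E
python3 m.py
```

```text
yaw 154.7 pos [682.5  84.1 180.2] F [-3.3 -1.6  5.3] M [-0.427  0.346 -0.008] gap 13.7 j5 -1.06 t 40.15
```

Request:
drive_tool --rows '[{"offset": [0,0,0],"spin": 6,"jaw": 8},{"offset": [0,0,0],"spin": 6,"jaw": 8},{"offset": [0,0,0],"spin": 6,"jaw": 8},{"offset": [0,0,0],"spin": 6,"jaw": 8},{"offset": [0,0,0],"spin": 6,"jaw": 8},{"offset": [0,0,0],"spin": 0,"jaw": 8}]'

```text
clock: 40.75
eef_pos: [682.7, 84.4, 180.2]
eef_rot: [3.14, 0.0, 2.174]
wrist_force: [0.1, 0.0, 5.1]
finger_gap: 13.7
```

```bash
python3 m.py
```

```text
yaw 124.6 pos [682.7  84.4 180.2] F [0.1 0.  5.1] M [-0.    -0.245 -0.08 ] gap 13.7 j5 -0.53 t 40.75
```

Request:
drive_tool --rows '[{"offset": [0,0,0],"spin": 6,"jaw": 8},{"offset": [0,0,0],"spin": 6,"jaw": 8},{"offset": [0,0,0],"spin": 6,"jaw": 8},{"offset": [0,0,0],"spin": 6,"jaw": 8},{"offset": [0,0,0],"spin": 6,"jaw": 8},{"offset": [0,0,0],"spin": 0,"jaw": 8}]'

```text
clock: 41.35
eef_pos: [683.1, 84.5, 180.2]
eef_rot: [3.139, -0.0, 1.652]
wrist_force: [5.5, 1.6, 2.6]
finger_gap: 14.1
```

```bash
python3 m.py
```

```text
yaw 94.7 pos [683.1  84.5 180.2] F [5.5 1.6 2.6] M [ 0.173 -1.018 -0.048] gap 14.1 j5 -0.01 t 41.35
```

Request:
drive_tool --rows '[{"offset": [0,0,0],"spin": 6,"jaw": 8},{"offset": [0,0,0],"spin": 6,"jaw": 8},{"offset": [0,0,0],"spin": 6,"jaw": 8},{"offset": [0,0,0],"spin": 6,"jaw": 8},{"offset": [0,0,0],"spin": 6,"jaw": 8},{"offset": [0,0,0],"spin": 0,"jaw": 8}]'

```text
clock: 41.95
eef_pos: [683.4, 84.4, 180.2]
eef_rot: [3.138, -0.002, 1.129]
wrist_force: [9.6, 0.9, 0.1]
finger_gap: 13.7
```

```bash
python3 m.py
```

```text
yaw 64.7 pos [683.4  84.4 180.2] F [9.6 0.9 0.1] M [ 0.13  -1.736 -0.071] gap 13.7 j5 0.51 t 41.95
```

Request:
drive_tool --rows '[{"offset": [0.6,1.3,0],"spin": 0,"jaw": 8},{"offset": [0,0,0],"spin": 6,"jaw": 8},{"offset": [0,0,0],"spin": 6,"jaw": 8},{"offset": [0,0,0],"spin": 6,"jaw": 8},{"offset": [0,0,0],"spin": 6,"jaw": 8},{"offset": [0,0,0],"spin": 6,"jaw": 8},{"offset": [0,0,0],"spin": 0,"jaw": 8}]'

```text
clock: 42.65
eef_pos: [684.2, 84.1, 180.2]
eef_rot: [3.141, -0.001, 0.606]
wrist_force: [1.5, -1.0, 5.3]
finger_gap: 13.2
```

```bash
python3 m.py
```

```text
yaw 34.7 pos [684.2  84.1 180.2] F [ 1.5 -1.   5.3] M [-0.227 -0.213 -0.126] gap 13.2 j5 1.03 t 42.65
```

Request:
drive_tool --rows '[{"offset": [0,0,0],"spin": 6,"jaw": 8},{"offset": [0,0,0],"spin": 6,"jaw": 8},{"offset": [0,0,0],"spin": 6,"jaw": 8},{"offset": [0,0,0],"spin": 6,"jaw": 8},{"offset": [0,0,0],"spin": 6,"jaw": 8},{"offset": [0,0,0],"spin": 0,"jaw": 8}]'

```text
clock: 43.25
eef_pos: [684.3, 83.7, 180.2]
eef_rot: [3.141, -0.002, 0.082]
wrist_force: [2.0, -3.0, 5.1]
finger_gap: 13.6
```

```bash
python3 m.py
```

```text
yaw 4.7 pos [684.3  83.7 180.2] F [ 2.  -3.   5.1] M [-0.731 -0.41  -0.113] gap 13.6 j5 1.56 t 43.25
```

Request:
drive_tool --rows '[{"offset": [0,0,0],"spin": 6,"jaw": 8},{"offset": [0,0,0],"spin": 6,"jaw": 8},{"offset": [0,0,0],"spin": 6,"jaw": 8},{"offset": [0,0,0],"spin": 6,"jaw": 8},{"offset": [0,0,0],"spin": 6,"jaw": 8},{"offset": [0,0,0],"spin": 0,"jaw": 8}]'

```text
clock: 43.85
eef_pos: [684.0, 83.7, 180.1]
eef_rot: [3.141, -0.001, -0.439]
wrist_force: [-1.0, -5.0, 6.0]
finger_gap: 18.0
```

```bash
python3 m.py
```

```text
yaw -25.2 pos [684.   83.7 180.1] F [-1. -5.  6.] M [-0.877  0.133  1.144] gap 18.0 j5 2.08 t 43.85
```

Stop found: Mz 1.1 N m and the fingers spread to 18 mm at yaw −25, so the stop is at yaw ≈ 4.7. Easing back there and pausing.

Request:
drive_tool --rows '[{"offset": [0,0,0],"spin": -7,"jaw": 8},{"offset": [0,0,0],"spin": -7,"jaw": 8},{"offset": [0,0,0],"spin": -7,"jaw": 8},{"offset": [0,0,0],"spin": -6.5,"jaw": 8},{"offset": [0,0,0],"spin": 0,"jaw": 8},{"offset": [0,0,0],"spin": 0,"jaw": 8},{"offset": [0,0,0],"spin": 0,"jaw": 8},{"offset": [0,0,0],"spin": 0,"jaw": 8},{"offset": [0,0,0],"spin": 0,"jaw": 8},{"offset": [0,0,0],"spin": 0,"jaw": 8}]'

```text
clock: 44.85
eef_pos: [683.8, 83.7, 180.1]
eef_rot: [3.141, 0.0, 0.043]
wrist_force: [-2.0, -4.0, 7.3]
finger_gap: 13.4
```

```bash
python3 m.py
```

```text
yaw 2.4 pos [683.8  83.7 180.1] F [-2.  -4.   7.3] M [-0.767  0.522 -0.003] gap 13.4 j5 1.6 t 44.85
```

Request:
drive_tool --rows '[{"offset": [0,0,0],"spin": 0,"jaw": 50},{"offset": [0,0,0],"spin": 0,"jaw": 50},{"offset": [0,0,0],"spin": 0,"jaw": 50},{"offset": [0,0,-20],"spin": 0,"jaw": 50},{"offset": [0,0,-25],"spin": 0,"jaw": 50},{"offset": [0,0,-25],"spin": 0,"jaw": 50},{"offset": [0,0,-25],"spin": 0,"jaw": 50},{"offset": [0,0,0],"spin": 0,"jaw": 50},{"offset": [0,0,0],"spin": 0,"jaw": 50}]'

```text
clock: 45.75
eef_pos: [683.8, 84.3, 274.2]
eef_rot: [-3.142, 0.0, 0.039]
wrist_force: [-0.6, -0.0, -1.0]
finger_gap: 50.1
```

```bash
cat > bar.py <<'E'
from h import *
import sys
for n in ['wrist','side','scene']:
    c=cam(n); W=cloud(c)
    if n=='wrist': cv2.imwrite(sys.argv[1],c['color'])
    m=(W[...,2]>97)&(W[...,2]<125)&(abs(W[...,0]-685)<35)&(abs(W[...,1]-83)<35)
    if m.sum()<30: continue
    P=W[m]; r=cv2.minAreaRect(P[:,:2].astype(np.float32)); e=np.linalg.eigh(np.cov(P[:,:2].T))[1][:,1]
    print(n,'bar',m.sum(),np.round(r[0],1),np.round(r[1],1),round(r[2],1),'ang',round(np.degrees(np.arctan(e[1]/e[0])),1))
E
python3 bar.py pics/dial3.png; python3 m.py
```

```text
wrist bar 950 [682.6  84.1] [49.2 14. ] 1.0 ang 0.8
side bar 67 [684.3  81.2] [50.  18.5] 3.9 ang 1.9
scene bar 75 [686.9  84.3] [49.6 16.6] 3.6 ang 0.2
yaw 2.2 pos [683.6  84.2 273. ] F [ 0.3 -0.5 -1.1] M [ 0.048  0.012 -0.052] gap 49.9 j5 1.6 t 45.9
```

View pics/dial3.png

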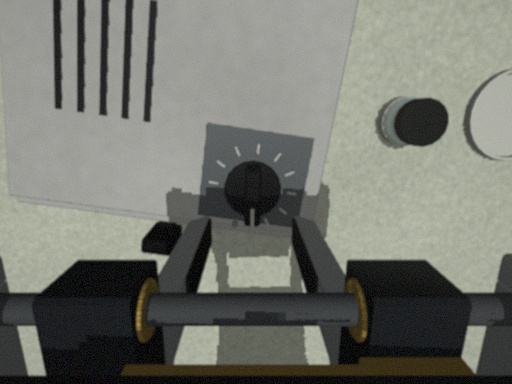

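The bar is at (252,195) and lies at about +1°. The white end faces the robot. I'm regripping and pressing clockwise with a pause, to be certain it's at the stop.

Request:
drive_tool --rows '[{"offset": [0,0,25],"spin": 1.5,"jaw": 50},{"offset": [0,0,25],"spin": 0,"jaw": 50},{"offset": [0,0,25],"spin": 0,"jaw": 50},{"offset": [0,0,13],"spin": 0,"jaw": 50},{"offset": [0,0,6],"spin": 0,"jaw": 50},{"offset": [0,0,0],"spin": 0,"jaw": 8},{"offset": [0,0,0],"spin": 0,"jaw": 8},{"offset": [0,0,0],"spin": 0,"jaw": 8},{"offset": [0,0,0],"spin": 0,"jaw": 8},{"offset": [0,0,0],"spin": 0,"jaw": 8},{"offset": [0,0,0],"spin": 0,"jaw": 8},{"offset": [0,0,0],"spin": 2,"jaw": 8},{"offset": [0,0,0],"spin": 2,"jaw": 8},{"offset": [0,0,0],"spin": 2,"jaw": 8},{"offset": [0,0,0],"spin": 0,"jaw": 8},{"offset": [0,0,0],"spin": 0,"jaw": 8},{"offset": [0,0,0],"spin": 0,"jaw": 8},{"offset": [0,0,0],"spin": 0,"jaw": 8},{"offset": [0,0,0],"spin": 0,"jaw": 8}]'

```text
clock: 47.8
eef_pos: [684.0, 83.6, 181.3]
eef_rot: [3.141, -0.001, -0.093]
wrist_force: [-1.4, -4.2, 4.3]
finger_gap: 14.1
```

```bash
python3 m.py
```

```text
yaw -5.3 pos [684.   83.6 181.3] F [-1.4 -4.2  4.3] M [-0.866  0.306 -0.107] gap 14.1 j5 1.73 t 47.8
```

Request:
drive_tool --rows '[{"offset": [0,0,0],"spin": 3,"jaw": 8},{"offset": [0,0,0],"spin": 3,"jaw": 8},{"offset": [0,0,0],"spin": 0,"jaw": 8},{"offset": [0,0,0],"spin": 0,"jaw": 8},{"offset": [0,0,0],"spin": 0,"jaw": 8},{"offset": [0,0,0],"spin": 0,"jaw": 8}]'

```text
clock: 48.4
eef_pos: [684.2, 83.7, 181.2]
eef_rot: [3.141, -0.002, -0.197]
wrist_force: [0.6, -4.8, 2.7]
finger_gap: 14.8
```

```bash
python3 m.py
```

```text
yaw -11.3 pos [684.2  83.7 181.2] F [ 0.6 -4.8  2.7] M [-0.99  -0.129  0.795] gap 14.8 j5 1.84 t 48.4
```

Firm contact at the stop now (Mz 0.8 N m, bar ≈ −7°), held for over 0.4 s. Going back 210° anticlockwise, aiming for yaw ≈ 204 (−156).

Request:
drive_tool --rows '[{"offset": [0,0,0],"spin": 0,"jaw": 8},{"offset": [0,0,0],"spin": 0,"jaw": 8},{"offset": [0,0,0],"spin": -6,"jaw": 8},{"offset": [0,0,0],"spin": -6,"jaw": 8},{"offset": [0,0,0],"spin": -6,"jaw": 8},{"offset": [0,0,0],"spin": -6,"jaw": 8},{"offset": [0,0,0],"spin": -6,"jaw": 8},{"offset": [0,0,0],"spin": -6,"jaw": 8},{"offset": [0,0,0],"spin": -6,"jaw": 8},{"offset": [0,0,0],"spin": -6,"jaw": 8},{"offset": [0,0,0],"spin": -6,"jaw": 8},{"offset": [0,0,0],"spin": -6,"jaw": 8},{"offset": [0,0,0],"spin": -6,"jaw": 8},{"offset": [0,0,0],"spin": -6,"jaw": 8},{"offset": [0,0,0],"spin": -6,"jaw": 8},{"offset": [0,0,0],"spin": -6,"jaw": 8},{"offset": [0,0,0],"spin": -6,"jaw": 8},{"offset": [0,0,0],"spin": -6,"jaw": 8},{"offset": [0,0,0],"spin": -6,"jaw": 8},{"offset": [0,0,0],"spin": -6,"jaw": 8}]'

```text
clock: 50.4
eef_pos: [683.5, 84.3, 181.2]
eef_rot: [-3.141, -0.0, 1.692]
wrist_force: [-6.9, -1.3, 6.2]
finger_gap: 13.8
```

```bash
python3 m.py
```

```text
yaw 96.9 pos [683.5  84.3 181.2] F [-6.9 -1.3  6.2] M [-0.265  1.411 -0.101] gap 13.8 j5 -0.05 t 50.4
```

Request:
drive_tool --rows '[{"offset": [0,0,0],"spin": -6,"jaw": 8},{"offset": [0,0,0],"spin": -6,"jaw": 8},{"offset": [0,0,0],"spin": -6,"jaw": 8},{"offset": [0,0,0],"spin": -6,"jaw": 8},{"offset": [0,0,0],"spin": -6,"jaw": 8},{"offset": [0,0,0],"spin": -6,"jaw": 8},{"offset": [0,0,0],"spin": -6,"jaw": 8},{"offset": [0,0,0],"spin": -6,"jaw": 8},{"offset": [0,0,0],"spin": -6,"jaw": 8},{"offset": [0,0,0],"spin": -6,"jaw": 8},{"offset": [0,0,0],"spin": -6,"jaw": 8},{"offset": [0,0,0],"spin": -6,"jaw": 8},{"offset": [0,0,0],"spin": -6,"jaw": 8},{"offset": [0,0,0],"spin": -6,"jaw": 8},{"offset": [0,0,0],"spin": -6,"jaw": 8},{"offset": [0,0,0],"spin": -6,"jaw": 8},{"offset": [0,0,0],"spin": -6,"jaw": 8},{"offset": [0,0,0],"spin": -5,"jaw": 8},{"offset": [0,0,0],"spin": 0,"jaw": 8},{"offset": [0,0,0],"spin": 0,"jaw": 8}]'

```text
clock: 52.4
eef_pos: [683.2, 83.5, 181.2]
eef_rot: [-3.141, -0.003, -2.728]
wrist_force: [-10.8, -6.1, 9.0]
finger_gap: 13.8
```

Request:
drive_tool --rows '[{"offset": [0,0,0],"spin": 0,"jaw": 50},{"offset": [0,0,0],"spin": 0,"jaw": 50},{"offset": [0,0,0],"spin": 0,"jaw": 50},{"offset": [0,0,0],"spin": 0,"jaw": 50},{"offset": [0,0,-20],"spin": 0,"jaw": 50},{"offset": [0,0,-25],"spin": 0,"jaw": 50},{"offset": [0,0,-25],"spin": 0,"jaw": 50},{"offset": [0,0,-25],"spin": 0,"jaw": 50},{"offset": [0,0,0],"spin": 0,"jaw": 50},{"offset": [0,0,0],"spin": 0,"jaw": 50}]'

```text
clock: 53.4
eef_pos: [683.8, 84.3, 275.4]
eef_rot: [-3.142, 0.0, -2.728]
wrist_force: [0.7, -0.0, -0.0]
finger_gap: 49.8
```

```bash
python3 bar.py pics/dial4.png; python3 m.py
```

```text
wrist bar 966 [680.7  84.2] [49.3 13.9] 23.4 ang 23.8
side bar 64 [686.8  81.6] [52.6 16.9] 25.7 ang 23.2
scene bar 67 [687.2  85. ] [49.7 13.6] 25.6 ang 23.2
yaw -156.3 pos [683.6  84.2 274.1] F [-0.8  0.8  0. ] M [ 0.112 -0.159  0.018] gap 50.2 j5 -1.91 t 53.55
```

View pics/dial4.png

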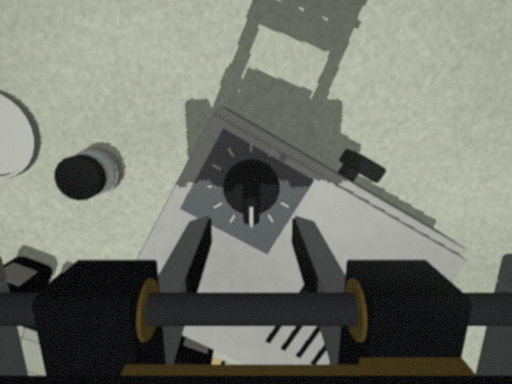

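The bar now lies at 203.7° (px 252,195). That's about 210° from the stop at −6 to −8°, so seven clicks. The drawer front is still flush. Final check and hand-in.

```bash
python3 - <<'E'
from h import *
U=(651.5,172); old={n:np.load(n+'0.npz')['W'] for n in('side','scene')}
for n in ['scene','side']:
    c=cam(n); W=cloud(c); dx,dy=todr(W,U); Z=W[...,2]
    m=(Z>50)&(Z<64)&(dx>-40)&(dx<5)&(abs(dy)<130)&(abs(dy)>25); print(n,'panel dx',m.sum(),np.round(np.percentile(dx[m],[5,50,95]),1))
    for t,p in dict(jar=(745,-90),jar2=(550,-440),cup=(685,-385),bottle=(620,435),mould=(768,-200)).items():
        f=lambda A:np.round(np.nanmedian(A[(abs(A[...,0]-p[0])<60)&(abs(A[...,1]-p[1])<60)&(A[...,2]>7)&(A[...,2]<140)],0))
        print(t,f(old[n]),f(W))
manip.sign_off(); print('done')
E
```

```text
scene panel dx 70 [-7.2 -5.2 -2.4]
jar [758. -69.  43.] [760. -67.  45.]
jar2 [ 554. -425.   28.] [ 554. -426.   29.]
cup [ 675. -398.   52.] [ 674. -399.   52.]
bottle [626. 462.  78.] [626. 461.  78.]
mould [ 773. -220.   11.] [ 772. -224.   10.]
side panel dx 66 [-8.1 -4.2 -0.1]
jar [748. -95.  41.] [749. -95.  42.]
jar2 [ 538. -458.   21.] [ 538. -457.   21.]
cup [ 670. -405.   49.] [ 669. -405.   50.]
bottle [611. 436.  62.] [611. 436.  62.]
mould [ 757. -195.   11.] [ 759. -192.   11.]
the job is handed in; nothing more can be done
done
```

The job is done and handed in at about 54 s of robot time.

- **Pieces:** Three were on the table. The two pulls are in the front and middle crosswise compartments. The spreader is in the lengthwise compartment next to them, blade to the back. The wrist camera showed all three lying flat and well placed before I shut the drawer. I have not seen them since it closed.
- **Drawer:** I pushed it until it met its hard stop (about 25 N). In the last pictures its front is still flush with the unit.
- **Dial:** I turned it clockwise to the stop, but after the first release the bar rested about 7° short. I gripped it again, pressed it firmly against the stop (0.8 N m) and held it there for over 0.4 s. I then turned it back anticlockwise and let go. The bar reads 203.7°, about 210° (seven clicks) from the stop. I worked out the stop angle (−6 to −8°) from the unit's direction and how far the fingers spread, so it is good to a few degrees.
- **Other things on the table:** The bottle, both jars, the cup and the mould measure within about 4 mm of where they started. I did not measure the brush; nothing went near it.

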